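# Right the fallen fan hubs and jar into their trays

### The job

Two white fan hubs and a glass jar have been knocked over on the worktop. Stand each of them upright (nose or cap up) on the floor of the tray that already holds one of its own kind: the hubs beside the standing hub, the jar beside the standing jar, setting the jar down gently. Leave the standing hub and jar, the pliers, the spanner and the vise where they are.

Things in the scene. Friction and masses are not known exactly. Their poses are not given: they have to be found in the camera images.
- hub_1: Fallen white plastic fan hub: an eight-sided prism (slotted flats) 48 mm across flats and 46 mm long (flat base end), then a rounded nose 18 mm long, 64 mm in all, about 70 g. Origin on its axis at mid-length: 32 mm above the flat base. Its z axis points from the base to the nose (up when upright); x and y are each square to a flat. It lies on its side on the worktop, on one flat, its axis level.
- hub_2: The second fallen hub, same shape, size and frame as hub_1, lying likewise.
- jar_1: Fallen square clear glass jar, 56 x 56 mm and 66 mm tall, with a round steel twist cap (50 mm diameter, 20 mm high) on top, 90 mm in all, about 220 g; the cap is on firmly. Origin on its axis at mid-length: 45 mm above the base. Its z axis points from base to cap (up when upright); x and y are square to the sides. It lies on its side on the worktop, on one flat, its axis level.
- hub_3: Standing hub, already upright in the hub tray, same size and frame as hub_1. Loose; leave it.
- jar_2: Standing jar, already upright in the jar tray, same size and frame as jar_1. Loose; leave it.
- hub_tray: Hub tray: fixed shallow open aluminium tray, 160 mm (x) by 260 mm (y) outside, rim 22 mm above the worktop, walls and floor 4 mm thick. Origin at the centre of its underside, on the worktop; its axes lie along the sides. The two trays are alike and may change sides. It is the one that holds the standing hub.
- jar_tray: Jar tray: fixed shallow open aluminium tray, 160 mm (x) by 260 mm (y) outside, rim 22 mm above the worktop, walls and floor 4 mm thick. Origin at the centre of its underside, on the worktop; its axes lie along the sides. The two trays are alike and may change sides. It is the one that holds the standing jar.
- pliers: Loose red-handled pliers lying flat, 160 mm long along its x (handles to -x), 50 mm wide, 16 mm high. Origin on the worktop near mid-length. Leave it.
- spanner: Loose steel spanner lying flat, 150 mm long along its x, about 10 mm thick. Origin on the worktop at mid-length. Leave it.
- vise: Fixed grey bench vise at the far side with an aluminium motor bracket clamped in its jaws: 120 mm high with the bracket; base plate 90 mm (x) by 120 mm (y), the screw with its crossbar reaches 102 mm to the -y side. Origin on the worktop at the centre of its base plate. Leave it.
Things that resemble listed ones, but are neither listed nor needed, are in the scene too. Leave any red look-alike of the hub_2 alone.

How it is judged (in metres and radians):
At the end, for the whole second after the job is handed in: All three hubs stand upright in the hub tray and both jars upright in the jar tray: axis within 0.1 rad of vertical with the nose or cap up, base on the tray floor (within 4 mm), centre at most 65 mm (tray x) and 115 mm (tray y) from the tray's centre, at rest (angle between each of hub_1, hub_2, hub_3, jar_1, jar_2's own z axis and vertical below 0.1 rad and x of hub_1 in the frame of hub_tray between -0.065 and 0.065 m and y of hub_1 in the frame of hub_tray between -0.115 and 0.115 m and z of hub_1 in the frame of hub_tray between 0.032 and 0.04 m and linear speed of each of hub_1, hub_2, hub_3, jar_1, jar_2 below 0.02 m/s and angular speed of each of hub_1, hub_2, hub_3, jar_1, jar_2 below 0.2 rad/s and x of hub_2 in the frame of hub_tray between -0.065 and 0.065 m and y of hub_2 in the frame of hub_tray between -0.115 and 0.115 m and z of hub_2 in the frame of hub_tray between 0.032 and 0.04 m and x of hub_3 in the frame of hub_tray between -0.065 and 0.065 m and y of hub_3 in the frame of hub_tray between -0.115 and 0.115 m and z of hub_3 in the frame of hub_tray between 0.032 and 0.04 m and x of jar_1 in the frame of jar_tray between -0.065 and 0.065 m and y of jar_1 in the frame of jar_tray between -0.115 and 0.115 m and z of jar_1 in the frame of jar_tray between 0.045 and 0.053 m and x of jar_2 in the frame of jar_tray between -0.065 and 0.065 m and y of jar_2 in the frame of jar_tray between -0.115 and 0.115 m and z of jar_2 in the frame of jar_tray between 0.045 and 0.053 m); the robot touches nothing.
It fails at once if a hub or jar that was already standing is pushed more than 30 mm or tipped over (distance of any of hub_3, jar_2 from where it was at the start of the episode above 0.03 m or angle between any of hub_3, jar_2's own z axis and vertical above 0.5 rad).
It fails at once if the pliers or the spanner is moved more than 25 mm (distance of any of pliers, spanner from where it was at the start of the episode above 0.025 m).
It fails at once if the fallen jar is dropped or banged into its tray (more than 60 N between them) (contact force between jar_1 and jar_tray above 60 N).
It fails at once if the fallen jar is knocked hard against the other jar (more than 30 N) (contact force between jar_1 and jar_2 above 30 N).
It also fails if it takes over 72 s, if anything falls off the work surface, if the arm or the gripper's body presses on something with over 40 N, if the wrist force passes 120 N, or if a joint passes its speed limit or range.

### The arm

A 7-joint arm with a two-finger parallel gripper is mounted at the origin on the work surface. World frame = base frame: x ahead of the robot, y to its left, z up, the work surface at z = 0. Lengths are in m, angles in degrees, forces in N, time in s.
With the tool pointing down it reaches from about 0.4 to 0.925 m from the base axis. Payload 5.6 kg.
Tool frame: the origin (TCP) lies at the very end of the fingers, on their centre line; the grasp point (between the pads) lies 19 mm behind it (hold_point_z is the distance from the TCP to the grasp point, in m); z points along the fingers, y is the direction in which the jaws open and shut (so a half turn about z gives the same grasp; the last joint's range is limited). The gripper opens to 85 mm and grips with 20 to 120 N. Pads are 22 mm wide; open, the fingers measure 114 mm over their backs; the gripper's body (76 mm by 85 mm) begins 54 mm behind the grasp point. The pads swing forward as they close: fully open they stand 13 mm farther back than shut.
Start: joints at [73.109, 26.786, -0.665, 91.828, 0.344, 61.387, -3.226], TCP at [0.162, -0.63, 0.231] pointing down, gripper open.
Joint ranges: [-144.91, 144.91], [-17.63, 115.5], [-89.93, 88.59], [15.96, 139.68], [-74.01, 254.01], [8.47, 105.57], [-167.45, 167.45]. Speed limits (degrees/s): [147.25, 147.25, 180, 180, 180, 180, 180].

### API

Orientations are given as a 3x3 rotation matrix whose columns are the frame's x, y, z axes.
In Python, from cell import get_obs, camera, sign_off, trace, hold_point_z gives the robot as it stands.
- The arm moves only by the tool send_rows, never from a script. Its argument "steps" is a list of rows, each an object of numbers: "dx", "dy", "dz": the shift along the world's x, y, z normalised to -1 to 1, where 1 is 40 mm; "wx", "wy", "wz": the turn, a rotation vector about the world's x, y, z normalised to -1 to 1, where 1 is 6 degrees; "jaw": the finger opening in mm, from 0 to 85.4. In form: [{"dx": .., "dy": .., "dz": .., "wx": .., "wy": .., "wz": .., "jaw": ..}, ...]. A call has 1 to 5 rows; each row shifts and turns the commanded pose from where the row before left it; what a row does not reach is not made up. A row lasts 1/8 s, in which the tool goes at most 62.5 mm and 10.7 degrees, less where a joint would pass 70% of its speed; a pose out of reach is approached as far as the arm can. A call with a number of a shift or a turn outside -1 to 1 is refused whole. A call with a gripper value outside its range is refused whole. The fingers move at their own pace and stop on an object; the grip force is fixed at half the most. Time passes only in rows, so rows that do not move let the fingers close. It gives the time, the measured TCP pose, the force and the opening at its end, in the units of the state.
- get_obs(): the state, without advancing time (a new reading comes with each control period).
- camera(name): name is "scene" or "top" or "wrist"; returns a dict with "image" (480x640x3 uint8, red, green, blue), "fovy" (degrees; the focal length in pixels is half the picture's height over the tangent of half this angle, whatever the lens; pixels are square), "cx", "cy" (the principal point, pixels), "extrinsics" (4x4, takes a point from world to camera coordinates); the wrist camera has in their place "mount" (4x4, takes a point from camera to tool coordinates, whose origin is the TCP and whose axes are the flange's). Camera axes: x right, y down, z forward; pixel columns grow to the right and rows downward; lengths in m; the calibration is good to about 2 mm. A picture is of the moment at which its call begins: read the wrist's pose just before it. There is no depth.
- sign_off(): hands the job in, once; it reports no verdict.
Trained networks look in the newest picture that a camera, given by its name, has taken for a name from the list of things; names that differ only in an ending like _2 or _b are one class to them, and where a whole thing is asked for, a point or a joint stands for the part that bears it (a point fixed in the world has none). Each returns a list of dicts, best first, with "confidence" (0 to 1); they miss things now and then, are a little off and sometimes report something else, mostly with a low value. They report only what shows in the picture. A call takes as long as a camera call. They do not tell look-alikes from the thing itself.
- trace(camera, target): "pixels" (480x640 bool, what is visible of it) and "box" ([left, top, right, bottom] in pixels, round what is visible of it).
The state is a dict: "t": time; "joint_pos": joint angles; "dq": joint speeds; "tau": joint torques, N m; "eef_pos": TCP position; "tool_rot": TCP orientation; "ft_force": force on the tool from outside, world axes, zero at the start; "moment": the same for the moment, N m; "grip_width": finger opening in m.
Only numpy, scipy, OpenCV 4.12 (cv2) and the standard library are available. Lean on these libraries where they do the work, as an engineer would, in place of code of your own. Each camera call takes 0.05 s, during which the arm holds its last target.

## Working session

There is one attempt and no reset: what is moved stays moved. The work goes in short steps, Python scripts to look and compute and a tool call to move; the robot and the scene stay as the last step left them, time stands still between calls to the robot, and variables do not carry over. Pictures are saved under pics/ and viewed, and the job is handed in when it is done.

Besides the shell and the picture viewer there is one more tool, called after "Call:" as a command line: name --argument value ..., lists and objects as JSON in quotes. send_rows: Moves the arm, as the interface text tells. Its arguments: {"type":"object","properties":{"steps":{"type":"array"}},"required":["steps"]}

```bash
ls; mkdir -p pics; python3 - <<'E'
from cell import get_obs,camera,hold_point_z
import cv2,numpy as np
o=get_obs();print(o['t'],o['eef_pos'],o['tool_rot'],hold_point_z)
for n in ["scene","top","wrist"]:
    c=camera(n);cv2.imwrite(f"pics/{n}0.png",c["image"][...,::-1]);print(n,c["fovy"],c["cx"],c["cy"],np.round(c.get("extrinsics",c.get("mount")),4).tolist())
E
```

```text
pics
0.0 [ 0.16173589 -0.62897256  0.23031005] [[ 9.68481862e-01  2.49083434e-01 -5.70826377e-04]
 [ 2.49084057e-01 -9.68480337e-01  1.72326788e-03]
 [-1.23596641e-04 -1.81113744e-03 -9.99998352e-01]] 0.0187
scene 44.239588953147496 312.62913472615554 245.47132264554594 [[0.5129, 0.8584, -0.0092, -0.2888], [0.5862, -0.3581, -0.7267, -0.3029], [-0.6271, 0.3674, -0.6868, 1.841], [0.0, 0.0, 0.0, 1.0]]
top 45.621195699811764 317.46111612657904 231.02643159196595 [[0.009, -1.0, -0.0005, -0.0048], [-0.9989, -0.009, -0.0464, 0.5586], [0.0464, 0.0009, -0.9989, 1.3931], [0.0, 0.0, 0.0, 1.0]]
wrist 58.58010771847818 322.37165303247855 236.1919127061613 [[-0.0004, -0.9639, -0.2663, 0.0682], [1.0, -0.0004, 0.0, -0.0003], [-0.0001, -0.2663, 0.9639, -0.1432], [0.0, 0.0, 0.0, 1.0]]
```

View pics/top0.png

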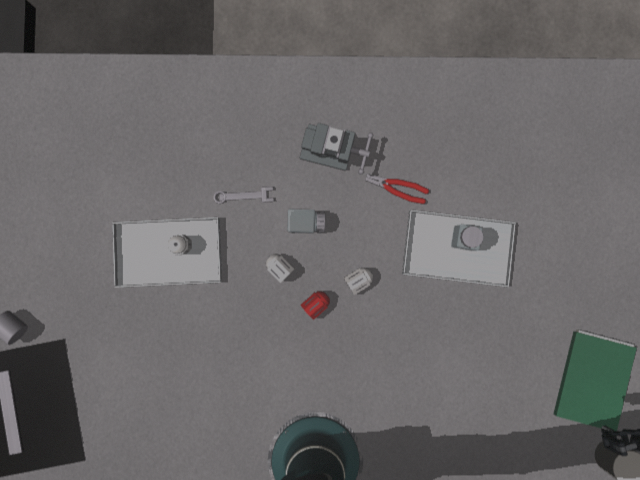

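View pics/scene0.png

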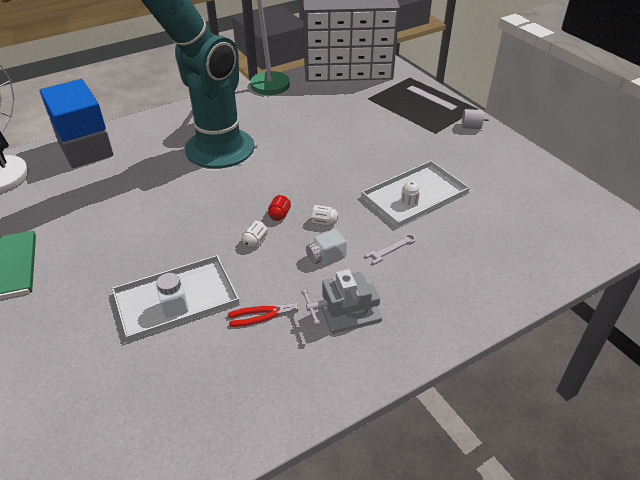

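```bash
cat > h.py <<'E'
from cell import get_obs,camera,trace,hold_point_z
import cv2,numpy as np
def K(c):
    f=240/np.tan(np.radians(c["fovy"]/2));return np.array([[f,0,c["cx"]],[0,f,c["cy"]],[0,0,1]])
def ext(c,o=None):
    if "extrinsics" in c: return np.array(c["extrinsics"])
    T=np.eye(4);T[:3,:3]=np.array(o["tool_rot"]);T[:3,3]=o["eef_pos"]
    return np.linalg.inv(T@np.array(c["mount"]))
def proj(c,P,E):
    P=np.atleast_2d(P);q=(E[:3,:3]@P.T+E[:3,3:]);q=K(c)@q;return (q[:2]/q[2]).T
def onplane(c,px,z,E):
    px=np.atleast_2d(px).astype(float);d=np.linalg.inv(K(c))@np.c_[px,np.ones(len(px))].T
    R=E[:3,:3];C=-R.T@E[:3,3];d=R.T@d;s=(z-C[2])/d[2];return (C[:,None]+s*d).T
E
python3 - <<'E'
from h import *
c=camera("top");E=ext(c)
im=c["image"][...,::-1]
cv2.imwrite("pics/crop1.png",cv2.resize(im[180:330,240:440],None,fx=4,fy=4,interpolation=cv2.INTER_CUBIC))
for n in ["hub_1","jar_1","hub_tray","pliers","spanner","vise"]:
    for d in trace("top",n):
        m=d["pixels"].astype(np.uint8);r=cv2.minAreaRect(np.argwhere(m)[:,::-1].astype(np.float32))
        z={"hub_1":.048,"jar_1":.05}.get(n,.02)
        print(n,round(d["confidence"],2),d["box"],[np.round(x,1) for x in r],onplane(c,r[0],z,E).round(3), np.round(onplane(c,cv2.boxPoints(r),z,E)[:,:2],3).tolist())
E
```

```text
hub_1 0.95 [347.0, 267.3, 373.6, 294.6] [array([359.5, 280. ]), array([20.8, 26.6]), np.float64(59.0)] [[ 0.441 -0.101  0.048]] [[0.445, -0.061], [0.478, -0.116], [0.436, -0.141], [0.403, -0.087]]
hub_1 0.71 [299.5, 289.6, 330.0, 319.5] [array([316. , 303.5]), array([20.5, 27.6]), np.float64(45.0)] [[0.384 0.002 0.048]] [[0.377, 0.043], [0.424, -0.003], [0.39, -0.038], [0.343, 0.008]]
hub_1 0.64 [169.5, 237.1, 193.6, 257.1] [array([179.5, 244.5]), array([19., 23.]), np.float64(90.0)] [[0.522 0.331 0.048]] [[0.544, 0.359], [0.545, 0.304], [0.499, 0.303], [0.499, 0.358]]
hub_1 0.63 [265.2, 251.8, 296.6, 281.9] [array([278., 266.]), array([26.9, 18.4]), np.float64(45.0)] [[0.472 0.094 0.048]] [[0.479, 0.132], [0.51, 0.102], [0.465, 0.056], [0.434, 0.086]]
hub_1 0.54 [108.9, 214.8, 223.2, 287.9] [array([166.6, 252.4]), array([ 67.5, 109.8]), np.float64(87.6)] [[0.502 0.362 0.048]] [[0.577, 0.498], [0.59, 0.235], [0.428, 0.225], [0.415, 0.488]]
jar_1 0.76 [451.5, 224.3, 483.5, 247.8] [array([467.2, 237.3]), array([31.5, 25.5]), np.float64(8.1)] [[ 0.545 -0.359  0.05 ]] [[0.52, -0.317], [0
[... 711 characters left out ...]
65.4]), np.float64(6.6)] [[ 0.519 -0.346  0.02 ]] [[0.454, -0.205], [0.613, -0.224], [0.585, -0.487], [0.426, -0.467]]
pliers 0.61 [361.7, 175.9, 431.1, 206.0] [array([396.1, 187.2]), array([63.6, 19.3]), np.float64(18.4)] [[ 0.668 -0.192  0.02 ]] [[0.669, -0.111], [0.715, -0.125], [0.666, -0.274], [0.621, -0.259]]
spanner 0.95 [216.1, 187.3, 269.3, 202.8] [array([243.6, 194.5]), array([14.1, 53.1]), np.float64(88.8)] [[0.647 0.183 0.02 ]] [[0.662, 0.249], [0.666, 0.118], [0.631, 0.117], [0.627, 0.247]]
vise 0.65 [299.2, 126.4, 374.7, 175.0] [array([335.5, 147.9]), array([67.7, 41.4]), np.float64(11.5)] [[ 0.764 -0.042  0.02 ]] [[0.73, 0.049], [0.831, 0.03], [0.799, -0.134], [0.698, -0.114]]
```

View pics/crop1.png

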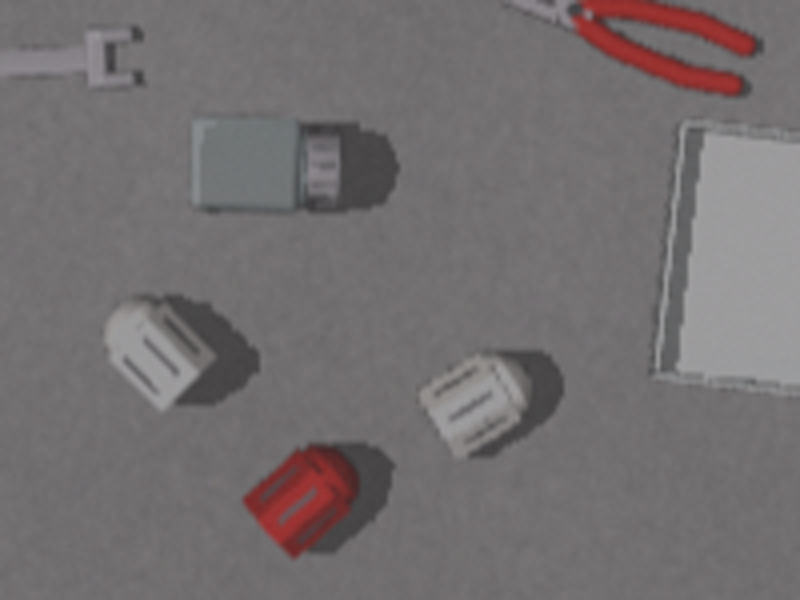

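```bash
cat >> h.py <<'E'
from scipy.optimize import minimize
def hubpts():
    r=24/np.cos(np.pi/8);P=[]
    for k in range(8):
        a=np.pi/8+k*np.pi/4
        for z in(-32,14):P.append([r*np.cos(a),r*np.sin(a),z])
    for t in np.linspace(0,np.pi/2,5):
        for a in np.linspace(0,2*np.pi,17): P.append([22*np.cos(t)*np.cos(a)+0,22*np.cos(t)*np.sin(a),14+18*np.sin(t)])
    return np.array(P)/1000
def jarpts():
    P=[[a,b,z] for a in(-28,28) for b in(-28,28) for z in(-45,21)]
    for a in np.linspace(0,2*np.pi,17):
        for z in(25,45):P.append([25*np.cos(a),25*np.sin(a),z])
    return np.array(P)/1000
def lying(x,y,yaw,z):  # yaw: direction of +z_obj in world
    u=np.array([np.cos(yaw),np.sin(yaw),0]);w=np.array([0,0,1.]);v=np.cross(w,u)
    T=np.eye(4);T[:3,:3]=np.c_[v,w,u];T[:3,:3]=np.c_[np.cross(w,u),w,u];T[:3,3]=[x,y,z];return T
def upright(x,y,yaw,z):
    T=np.eye(4);c,s=np.cos(yaw),np.sin(yaw);T[:2,:2]=[[c,-s],[s,c]];T[:3,3]=[x,y,z];return T
def sil(c,E,pts,T,S=4):
    p=proj(c,(T[:3,:3]@pts.T).T+T[:3,3],E);h=cv2.convexHull((((p+.5)*S-.5)).astype(np.float32))
    m=np.zeros((480*S,640*S),np.uint8);cv2.fillPoly(m,[np.round(h*16).astype(np.int32)],1,shift=4);return m
def fit(views,pts,x0,z,mk=lying):
    # views: list (c,E,mask)
    big=[]
    for c,E,m in views:
        ys,xs=np.where(m);b=[max(0,ys.min()-15),ys.max()+15,max(0,xs.min()-15),xs.max()+15]
        big.append((c,E,cv2.GaussianBlur(cv2.resize(m.astype(np.float32),None,fx=4,fy=4,interpolation=cv2.INTER_LINEAR),(0,0),3),b))
    def cost(p):
        T=mk(p[0],p[1],p[2],z);s=0
        for c,E,m,b in big:
            q=sil(c,E,pts,T)[b[0]*4:b[1]*4,b[2]*4:b[3]*4].astype(np.float32);q=cv2.GaussianBlur(q,(0,0),3);mm=m[b[0]*4:b[1]*4,b[2]*4:b[3]*4]
            s+=((q-mm)**2).sum()/mm.sum()
        return s
    best=None
    for dy in(-.15,0,.15):
        r=minimize(cost,[x0[0],x0[1],x0[2]+dy],method="Nelder-Mead",options=dict(initial_simplex=np.array([[0,0,0],[.008,0,0],[0,.008,0],[0,0,.15]])+[x0[0],x0[1],x0[2]+dy],xatol=2e-4,fatol=1e-4))
        if best is None or r.fun<best.fun:best=r
    return best.x,best.fun
def best_mask(cam,name,c,E,xyz):
    p=proj(c,xyz,E)[0];o=None
    for d in trace(cam,name):
        m=d["pixels"]
        if m.sum()>5000 and cam!="wrist": continue
        ys,xs=np.where(m);
        if np.hypot(xs.mean()-p[0],ys.mean()-p[1])<(15 if cam!="wrist" else 120): return m
    return None
E
python3 - <<'E'
from h import *
cs={n:camera(n) for n in("top","scene")}
for nm,cl,x0,z,pts,mk in [("A","hub_1",(.472,.094,.85),.024,hubpts(),lying),("B","hub_1",(.441,-.101,-1.0),.024,hubpts(),lying),("red","hub_1",(.384,.002,-.8),.024,hubpts(),lying),("jar","jar_1",(.581,.029,-1.57),.028,jarpts(),lying),("hub3","hub_1",(.515,.33,0),.036,hubpts(),upright),("jar2","jar_1",(.54,-.35,0.),.049,jarpts(),upright)]:
    V=[]
    for n in cs:
        c=cs[n];E=ext(c);m=best_mask(n,cl,c,E,[x0[0],x0[1],z])
        if m is not None:
            V.append((c,E,m));f=fit(V[-1:],pts,x0,z,mk);print(nm,n,np.round(f[0],4),round(f[1],3))
    f=fit(V,pts,x0,z,mk);print(nm,"both",np.round(f[0],4),round(f[1],3),np.degrees(f[0][2]).round(1))
E
```

```text
A top [0.4717 0.0961 0.7714] 0.006
A scene [0.4691 0.0957 0.7864] 0.003
A both [0.4709 0.0957 0.7393] 0.014 42.4
B top [ 0.4414 -0.1035 -0.995 ] 0.005
B scene [ 0.4395 -0.1029 -0.9668] 0.005
B both [ 0.4409 -0.1034 -0.9877] 0.016 -56.6
red top [ 3.824e-01  8.000e-04 -8.646e-01] 0.006
red scene [ 3.809e-01  4.000e-04 -8.284e-01] 0.005
red both [ 3.819e-01  3.000e-04 -8.377e-01] 0.017 -48.0
jar top [ 0.5806  0.0279 -1.6099] 0.018
jar scene [ 0.5808  0.0271 -1.5074] 0.053
jar both [ 0.5808  0.0276 -1.5782] 0.078 -90.4
hub3 top [0.522  0.3366 0.0056] 0.034
hub3 scene [0.5177 0.339  0.0114] 0.007
hub3 both [0.5207 0.3367 0.0163] 0.061 0.9
jar2 top [ 0.5434 -0.3592 -0.1381] 0.029
jar2 scene [ 0.5422 -0.3604 -0.1741] 0.013
jar2 both [ 0.543  -0.3602 -0.1515] 0.046 -8.7
```

```bash
cat >> h.py <<'E'
from scipy.spatial.transform import Rotation as Rn
def toolR(u,elev,ysign):
    """u: horizontal dir toward which the tool's back leans; lean theta deg from vertical"""
    u=np.array([u[0],u[1],0.])/np.hypot(u[0],u[1]);zz=np.array([0,0,1.]);v=np.cross(zz,u)
    t=np.radians(elev);a=-(np.cos(t)*zz+np.sin(t)*u);y=ysign*v;return np.c_[np.cross(y,a),y,a]
HP=.0187
def tcp(hold,R,back=0): return np.array(hold)+R[:,2]*(HP-back)
def plan(p,R,n=None,show=True):
    o=get_obs();d=p-np.array(o["eef_pos"]);w=Rn.from_matrix(R@np.array(o["tool_rot"]).T).as_rotvec(degrees=True)
    k=n or int(np.ceil(max(np.abs(d).max()/.04,np.abs(w).max()/6)-.02)) or 1
    print("t",round(o["t"],2),"d mm",(d*1000).round(1),"w deg",w.round(1),"| rows",k,"shift",(d/.04/k).round(3),"turn",(w/6/k).round(3))
def state():
    o=get_obs();print("t",round(o["t"],2),"p",np.round(o["eef_pos"],4),"j",np.round(o["joint_pos"],1),"F",np.round(o["ft_force"],1),"g",round(o["grip_width"]*1000,1));return o
ys=np.radians
def G(obj):
    if obj=="B": x,y,yaw,z,s=.4408,-.1034,ys(-56.5),.024,-1
    if obj=="A": x,y,yaw,z,s=.471,.0958,ys(44.5),.024,-1
    if obj=="J": x,y,yaw,z,s=.5808,.0277,ys(-90.3),.028,1
    u=np.array([np.cos(yaw),np.sin(yaw),0]);return np.array([x,y,z]),u,s
E
python3 - <<'E'
from h import *
o,u,s=G("B");R=toolR(u,45,s);hold=o+.004*u+[0,0,.003]
plan(tcp(hold,R,.10),R)
for b in(.1,0):print(tcp(hold,R,b))
E
```

```text
t 1.2 d mm [ 312.8  474.8 -146.8] w deg [ 17.2  44.7 -67. ] | rows 12 shift [ 0.652  0.989 -0.306] turn [ 0.239  0.621 -0.931]
[ 0.47473738 -0.15467379  0.08448778]
[ 0.43570954 -0.09570916  0.0137771 ]
```

Call:
send_rows --steps '[{"dx":0.65,"dy":0.99,"dz":-0.1,"wx":0.24,"wy":0.62,"wz":-0.93,"jaw":85},{"dx":0.65,"dy":0.99,"dz":-0.1,"wx":0.24,"wy":0.62,"wz":-0.93,"jaw":85},{"dx":0.65,"dy":0.99,"dz":-0.1,"wx":0.24,"wy":0.62,"wz":-0.93,"jaw":85},{"dx":0.65,"dy":0.99,"dz":-0.1,"wx":0.24,"wy":0.62,"wz":-0.93,"jaw":85},{"dx":0.65,"dy":0.99,"dz":-0.1,"wx":0.24,"wy":0.62,"wz":-0.93,"jaw":85}]'

```text
t: 1.82
eef_pos: [0.293, -0.4302, 0.2115]
tool_rot: [[0.925, -0.258, -0.277], [-0.209, -0.958, 0.196], [-0.316, -0.123, -0.941]]
ft_force: [0.2, -0.3, 0.7]
grip_width: 0.0846
```

Call:
send_rows --steps '[{"dx":0.65,"dy":0.99,"dz":-0.1,"wx":0.24,"wy":0.62,"wz":-0.93,"jaw":85},{"dx":0.65,"dy":0.99,"dz":-0.1,"wx":0.24,"wy":0.62,"wz":-0.93,"jaw":85},{"dx":0.65,"dy":0.99,"dz":-0.1,"wx":0.24,"wy":0.62,"wz":-0.93,"jaw":85},{"dx":0.65,"dy":0.99,"dz":-0.1,"wx":0.24,"wy":0.62,"wz":-0.93,"jaw":85},{"dx":0.65,"dy":0.99,"dz":-0.1,"wx":0.24,"wy":0.62,"wz":-0.93,"jaw":85}]'

```text
t: 2.45
eef_pos: [0.423, -0.2323, 0.1912]
tool_rot: [[0.585, -0.708, -0.397], [-0.527, -0.703, 0.477], [-0.616, -0.07, -0.784]]
ft_force: [-0.4, -0.1, -0.9]
grip_width: 0.0845
```

```bash
python3 - <<'E'
from h import *
o,u,s=G("B");R=toolR(u,45,s);hold=o+.004*u+[0,0,.003]
state();plan(tcp(hold,R,.10),R)
E
```

```text
t 2.45 p [ 0.423  -0.2323  0.1912] j [ 30.8  34.9   1.7  93.9 -11.9  88.3 -96.9] F [-0.4 -0.1 -0.9] g 84.5
t 2.45 d mm [  51.7   77.6 -106.7] w deg [  2.8   7.4 -11.1] | rows 3 shift [ 0.431  0.647 -0.889] turn [ 0.155  0.412 -0.614]
```

Call:
send_rows --steps '[{"dx":0.43,"dy":0.65,"dz":-0.89,"wx":0.16,"wy":0.41,"wz":-0.61,"jaw":85},{"dx":0.43,"dy":0.65,"dz":-0.89,"wx":0.16,"wy":0.41,"wz":-0.61,"jaw":85},{"dx":0.43,"dy":0.65,"dz":-0.89,"wx":0.16,"wy":0.41,"wz":-0.61,"jaw":85}]'

```text
t: 2.82
eef_pos: [0.4744, -0.1548, 0.0834]
tool_rot: [[0.393, -0.833, -0.39], [-0.588, -0.553, 0.59], [-0.707, -0.002, -0.707]]
ft_force: [0.4, -0.0, 0.4]
grip_width: 0.0852
```

```bash
python3 - <<'E'
from h import *
o,u,s=G("B");R=toolR(u,45,s);hold=o+.004*u+[0,0,.003]
ob=state();c=camera("wrist");E=ext(c,ob);im=c["image"][...,::-1].copy()
p=proj(c,(lambda T:(T[:3,:3]@hubpts().T).T+T[:3,3])(lying(o[0],o[1],np.arctan2(u[1],u[0]),.024)),E)
cv2.polylines(im,[cv2.convexHull(p.astype(np.float32)).astype(int)],True,(0,255,0),1)
cv2.imwrite("pics/wB.png",im)
m=best_mask("wrist","hub_1",c,E,o)
print(None if m is None else fit([(c,E,m)],hubpts(),(o[0],o[1],np.arctan2(u[1],u[0])),.024))
plan(tcp(hold,R),R)
E
```

```text
t 2.83 p [ 0.4744 -0.1548  0.0834] j [  26.4   46.6    0.7   92.9  -21.1   82.2 -108.4] F [ 0.4 -0.   0.4] g 85.2
(array([ 0.50213333, -0.07406667, -2.23611103]), np.float64(0.9660497307777405))
t 2.92 d mm [-36.9  55.9 -67. ] w deg [-0.4 -0.2 -0.4] | rows 2 shift [-0.461  0.699 -0.837] turn [-0.031 -0.016 -0.034]
```

View pics/wB.png

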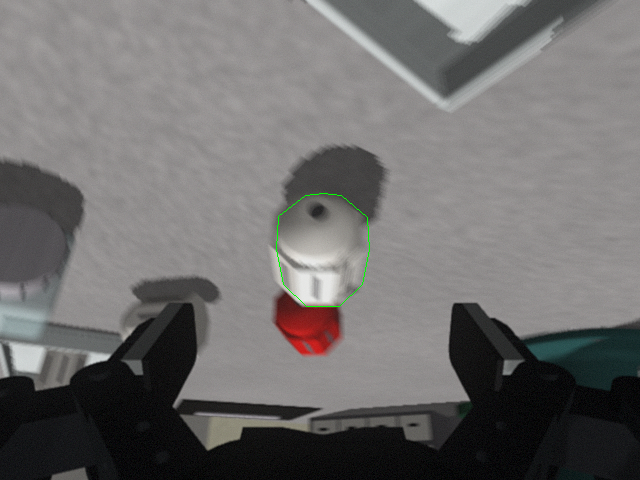

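Call:
send_rows --steps '[{"dx":-0.46,"dy":0.7,"dz":-0.83,"wx":0,"wy":0,"wz":0,"jaw":85},{"dx":-0.35,"dy":0.52,"dz":-0.6,"wx":0,"wy":0,"wz":0,"jaw":85},{"dx":-0.11,"dy":0.18,"dz":-0.23,"wx":0,"wy":0,"wz":0,"jaw":70},{"dx":0,"dy":0,"dz":0,"wx":0,"wy":0,"wz":0,"jaw":30},{"dx":0,"dy":0,"dz":0,"wx":0,"wy":0,"wz":0,"jaw":30}]'

```text
t: 3.55
eef_pos: [0.4382, -0.1012, 0.0192]
tool_rot: [[0.396, -0.832, -0.388], [-0.589, -0.554, 0.588], [-0.705, -0.004, -0.71]]
ft_force: [0.2, -0.8, 3.1]
grip_width: 0.047
```

Call:
send_rows --steps '[{"dx":0,"dy":0,"dz":0,"wx":0,"wy":0,"wz":0,"jaw":30},{"dx":0,"dy":0,"dz":0,"wx":0,"wy":0,"wz":0,"jaw":30}]'

```text
t: 3.8
eef_pos: [0.4381, -0.1012, 0.0192]
tool_rot: [[0.396, -0.832, -0.388], [-0.589, -0.554, 0.588], [-0.705, -0.004, -0.71]]
ft_force: [2.0, -3.6, 5.7]
grip_width: 0.0468
```

```bash
cat >> h.py <<'E'
def tray2w(c,yaw,l):
    yaw=np.radians(yaw);return np.array([c[0]+np.cos(yaw)*l[0]-np.sin(yaw)*l[1],c[1]+np.sin(yaw)*l[0]+np.cos(yaw)*l[1]])
HT=((.502,.369),2.8); JT=((.519,-.346),-6.8)
E
python3 - <<'E'
from h import *
state()
xy=tray2w(*HT,(.042,.068));print(xy)
th=np.radians(2.8);u=np.array([-np.cos(th),-np.sin(th)])
R=toolR(u,45,1)  # back leans to -x ; y sign such that y=-world y
print(R.round(2))
# hold: obj origin + 4mm up + 3mm toward -u_obj... (tool side)
hold=np.r_[xy,.036]+np.r_[u*.003,.004]
plan(tcp(hold+[0,0,.10],R),R)
plan(tcp(hold,R),R)
E
```

```text
t 3.8 p [ 0.4381 -0.1012  0.0192] j [  24.7   48.6   -1.   101.2  -23.    71.4 -106.8] F [ 2.  -3.6  5.7] g 46.8
[0.54062807 0.43897051]
[[ 0.71  0.05  0.71]
 [ 0.03 -1.    0.03]
 [ 0.71  0.   -0.71]]
t 3.8 d mm [112.7 540.7 107.6] w deg [-42.1 -83.   45.9] | rows 14 shift [0.201 0.965 0.192] turn [-0.501 -0.989  0.547]
t 3.8 d mm [112.7 540.7   7.6] w deg [-42.1 -83.   45.9] | rows 14 shift [0.201 0.965 0.014] turn [-0.501 -0.989  0.547]
```

```bash
cat >> h.py <<'E'
import json
def save_rel(obj,lat=True):
    ob=get_obs();T=np.eye(4);T[:3,:3]=ob["tool_rot"];T[:3,3]=ob["eef_pos"]
    o,u,s=G(obj);rel=np.linalg.inv(T)@lying(o[0],o[1],np.arctan2(u[1],u[0]),o[2])
    # jaws centre and square the object along tool y
    zax=rel[:3,2].copy();zax[1]=0;zax/=np.linalg.norm(zax);rel[:3,2]=zax
    rel[1,3]=0;rel[:3,0]=[0,np.sign(rel[1,0]),0];rel[:3,1]=np.cross(rel[:3,2],rel[:3,0])
    json.dump(rel.tolist(),open("rel.json","w"));print("rel",rel.round(4).tolist())
def goal(xy,z,fwd):
    """tool pose so that held object is upright at xy,z and tool's forward horizontal direction is fwd (deg)"""
    rel=np.array(json.load(open("rel.json")));
    T=upright(0,0,0,0)@np.linalg.inv(rel);a=T[:3,2];az=np.arctan2(a[1],a[0])
    T=upright(xy[0],xy[1],np.radians(fwd)-az,z)@np.linalg.inv(rel);return T[:3,3],T[:3,:3]
E
python3 - <<'E'
from h import *
save_rel("B")
xy=tray2w(*HT,(.042,.068))
p,R=goal(xy,.036,2.8);print(p,R.round(2).tolist())
plan(p+[0,0,.10],R); plan(p,R)
E
```

```text
rel [[0.0, -0.7046, 0.7096, -0.001], [-1.0, -0.0, 0.0, 0.0], [0.0, -0.7096, -0.7046, -0.0058], [0.0, 0.0, 0.0, 1.0]]
[0.54544673 0.43920618 0.03268634] [[0.7, 0.05, 0.71], [0.03, -1.0, 0.03], [0.71, 0.0, -0.7]]
t 3.8 d mm [107.3 540.4 113.5] w deg [-42.2 -83.2  45.9] | rows 14 shift [0.192 0.965 0.203] turn [-0.503 -0.991  0.546]
t 3.8 d mm [107.3 540.4  13.5] w deg [-42.2 -83.2  45.9] | rows 14 shift [0.192 0.965 0.024] turn [-0.503 -0.991  0.546]
```

Call:
send_rows --steps '[{"dx":0,"dy":0,"dz":0.5,"wx":0,"wy":0,"wz":0,"jaw":30},{"dx":0,"dy":0,"dz":1,"wx":0,"wy":0,"wz":0,"jaw":30},{"dx":0,"dy":0,"dz":1,"wx":0,"wy":0,"wz":0,"jaw":30},{"dx":0,"dy":0,"dz":1,"wx":0,"wy":0,"wz":0,"jaw":30}]'

```text
t: 4.3
eef_pos: [0.4366, -0.0995, 0.1603]
tool_rot: [[0.395, -0.832, -0.39], [-0.587, -0.555, 0.589], [-0.706, -0.003, -0.708]]
ft_force: [0.6, -0.8, -0.4]
grip_width: 0.0467
```

```bash
python3 - <<'E'
from h import *
state()
xy=tray2w(*HT,(.042,.068))
p,R=goal(xy,.036,2.8);plan(p+[0,0,.12],R)
E
```

```text
t 4.3 p [ 0.4366 -0.0995  0.1603] j [  24.4   35.8   -0.7  101.3  -22.2   83.4 -111.7] F [ 0.6 -0.8 -0.4] g 46.7
t 4.3 d mm [108.8 538.7  -7.6] w deg [-42.2 -83.4  45.8] | rows 14 shift [ 0.194  0.962 -0.014] turn [-0.502 -0.993  0.545]
```

Call:
send_rows --steps '[{"dx":0.19,"dy":0.96,"dz":0,"wx":-0.5,"wy":-0.99,"wz":0.545,"jaw":30},{"dx":0.19,"dy":0.96,"dz":0,"wx":-0.5,"wy":-0.99,"wz":0.545,"jaw":30},{"dx":0.19,"dy":0.96,"dz":0,"wx":-0.5,"wy":-0.99,"wz":0.545,"jaw":30},{"dx":0.19,"dy":0.96,"dz":0,"wx":-0.5,"wy":-0.99,"wz":0.545,"jaw":30},{"dx":0.19,"dy":0.96,"dz":0,"wx":-0.5,"wy":-0.99,"wz":0.545,"jaw":30}]'

```text
t: 4.92
eef_pos: [0.4749, 0.0938, 0.1595]
tool_rot: [[0.815, -0.576, -0.071], [-0.534, -0.793, 0.293], [-0.225, -0.201, -0.953]]
ft_force: [0.3, 0.4, -1.7]
grip_width: 0.0467
```

Call:
send_rows --steps '[{"dx":0.19,"dy":0.96,"dz":0,"wx":-0.5,"wy":-0.99,"wz":0.545,"jaw":30},{"dx":0.19,"dy":0.96,"dz":0,"wx":-0.5,"wy":-0.99,"wz":0.545,"jaw":30},{"dx":0.19,"dy":0.96,"dz":0,"wx":-0.5,"wy":-0.99,"wz":0.545,"jaw":30},{"dx":0.19,"dy":0.96,"dz":0,"wx":-0.5,"wy":-0.99,"wz":0.545,"jaw":30}]'

```text
t: 5.42
eef_pos: [0.5051, 0.2471, 0.1595]
tool_rot: [[0.914, -0.29, 0.285], [-0.333, -0.936, 0.115], [0.233, -0.2, -0.952]]
ft_force: [0.4, -0.6, -1.6]
grip_width: 0.0469
```

```bash
python3 - <<'E'
from h import *
state()
xy=tray2w(*HT,(.042,.068))
p,R=goal(xy,.036,2.8);plan(p+[0,0,.12],R)
c=camera("wrist");cv2.imwrite("pics/c1.png",c["image"][...,::-1])
E
```

```text
t 5.42 p [0.5051 0.2471 0.1595] j [ -26.7   16.5   -4.9  120.9   10.    25.3 -148.2] F [ 0.4 -0.6 -1.6] g 46.9
t 5.42 d mm [ 40.3 192.1  -6.9] w deg [-15.1 -29.8  16.3] | rows 5 shift [ 0.202  0.961 -0.034] turn [-0.505 -0.992  0.544]
```

View pics/c1.png

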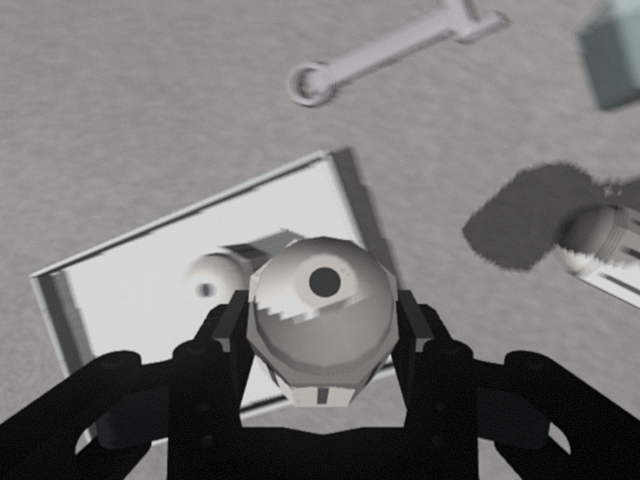

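Call:
send_rows --steps '[{"dx":0.2,"dy":0.96,"dz":0,"wx":-0.5,"wy":-0.99,"wz":0.545,"jaw":30},{"dx":0.2,"dy":0.96,"dz":0,"wx":-0.5,"wy":-0.99,"wz":0.545,"jaw":30},{"dx":0.2,"dy":0.96,"dz":0,"wx":-0.5,"wy":-0.99,"wz":0.545,"jaw":30},{"dx":0.2,"dy":0.96,"dz":0,"wx":-0.5,"wy":-0.99,"wz":0.545,"jaw":30},{"dx":0.2,"dy":0.96,"dz":0,"wx":-0.5,"wy":-0.99,"wz":0.545,"jaw":30}]'

```text
t: 6.1
eef_pos: [0.5383, 0.396, 0.1498]
tool_rot: [[0.783, -0.024, 0.621], [-0.049, -0.998, 0.024], [0.62, -0.05, -0.783]]
ft_force: [1.0, -0.5, -3.8]
grip_width: 0.047
```

```bash
python3 - <<'E'
from h import *
state()
xy=tray2w(*HT,(.042,.068))
p,R=goal(xy,.036,2.8);plan(p+[0,0,.12],R);plan(p,R)
E
```

```text
t 6.1 p [0.5383 0.396  0.1498] j [ -89.2   34.1   47.7  118.7   22.1   11.3 -165.8] F [ 1.  -0.5 -3.8] g 47.0
t 6.1 d mm [ 7.1 43.2  2.9] w deg [-2.8 -6.9  4. ] | rows 2 shift [0.089 0.54  0.036] turn [-0.229 -0.573  0.332]
t 6.1 d mm [   7.1   43.2 -117.1] w deg [-2.8 -6.9  4. ] | rows 3 shift [ 0.059  0.36  -0.976] turn [-0.153 -0.382  0.221]
```

```bash
cat > kin.py <<'E'
import numpy as np, itertools, os
from scipy.optimize import least_squares
from scipy.spatial.transform import Rotation as Rn
S=[([73.109,26.786,-.665,91.828,.344,61.387,-3.226],[.16173589,-.62897,.23031],[[.96848,.24908,-.00057],[.24908,-.96848,.00172],[-.00012,-.00181,-1]]),
([30.8,34.9,1.7,93.9,-11.9,88.3,-96.9],[.423,-.2323,.1912],[[0.585,-0.708,-0.397],[-0.527,-0.703,0.477],[-0.616,-0.07,-0.784]]),
([26.4,46.6,.7,92.9,-21.1,82.2,-108.4],[.4744,-.1548,.0834],[[0.393,-0.833,-0.39],[-0.588,-0.553,0.59],[-0.707,-0.002,-0.707]]),
([24.7,48.6,-1,101.2,-23,71.4,-106.8],[.4381,-.1012,.0192],[[0.396,-0.832,-0.388],[-0.589,-0.554,0.588],[-0.705,-0.004,-0.71]]),
([24.4,35.8,-.7,101.3,-22.2,83.4,-111.7],[.4366,-.0995,.1603],[[0.395,-0.832,-0.39],[-0.587,-0.555,0.589],[-0.706,-0.003,-0.708]]),
([-26.7,16.5,-4.9,120.9,10,25.3,-148.2],[.5051,.2471,.1595],[[0.914,-0.29,0.285],[-0.333,-0.936,0.115],[0.233,-0.2,-0.952]]),
([-89.2,34.1,47.7,118.7,22.1,11.3,-165.8],[.5383,.396,.1498],[[0.783,-0.024,0.621],[-0.049,-0.998,0.024],[0.62,-0.05,-0.783]])]
def r(ax,d): return Rn.from_euler(ax,d,degrees=True).as_matrix()
def fk(q,sg,P):
    c1,c7,d1,d3,a,d5,a2,d7=P[:8]  # a at elbow, a2 at wrist
    y3,y5=(list(P[8:10])+[0,0])[:2]
    R=r('z',sg[0]*q[0]+c1);p=R@[0,0,d1]
    R=R@r('y',sg[1]*q[1])@r('z',sg[2]*q[2]);p=p+R@[a,y3,d3]
    R=R@r('y',sg[3]*q[3]);p=p+R@[P[10],0,0]
    R=R@r('z',sg[4]*q[4]);p=p+R@[0,y5,d5]
    R=R@r('y',sg[5]*q[5]);p=p+R@[a2,0,0]
    R=R@r('z',sg[6]*q[6]+c7);p=p+R@[0,0,d7]
    return p,R
def res(P,sg):
    o=[]
    for q,p,R in S:
        pp,RR=fk(q,sg,P);o+=list((pp-p)*5)+list((RR-np.array(R)).ravel())
    return np.array(o)
if __name__=="__main__":
    best=[]
    for sg in itertools.product([1,-1],repeat=7):
        if sg[1]<0: continue
        e=min(((np.sum(res([c1,c7,.3,.35,.0,.35,.0,.3,0,0,0],sg)[:]**2)),c1,c7) for c1 in(0,90,180,-90) for c7 in(0,90,180,-90))
        best.append((e,sg))
    best.sort(key=lambda t:t[0][0])
    out=[]
    for e,sg in best[:8]:
        f=least_squares(res,[e[1],e[2],.3,.35,.0,.35,.0,.3,0,0,0],args=(sg,));out.append((f.cost,sg,f.x))
    out.sort(key=lambda t:t[0])
    for c,sg,x in out[:3]:print(c,sg,x.round(4))
    np.savez("kin.npz",sg=out[0][1],P=out[0][2])
    for q,p,R in S:
        pp,RR=fk(q,out[0][1],out[0][2]);print(((pp-p)*1000).round(1),np.degrees(np.arccos(np.clip((np.trace(RR.T@np.array(R))-1)/2,-1,1))).round(2))
E
python3 kin.py
```

```text
0.002953311758958154 (-1, 1, -1, 1, -1, 1, -1) [ 2.44000e-02  9.00313e+01  2.78200e-01  5.32200e-01  7.80000e-03
  4.69600e-01  2.21000e-02  3.08400e-01  1.70000e-03 -3.53000e-02
 -1.63000e-02]
1.46838046799103 (-1, 1, -1, 1, 1, 1, -1) [-47.0975  46.2765   0.2418   0.2911  -0.1577   0.35    -0.1026   0.2107
   0.2222   0.2234  -0.0973]
4.332245908031004 (-1, 1, 1, 1, 1, 1, -1) [-8.52385e+01  2.02979e+01 -1.13600e+00  8.80100e-01 -5.20500e-01
  2.07500e-01  4.78700e-01  2.98000e-02 -9.65300e-01  1.51750e+00
 -5.97400e-01]
[-1.2  3.5  0.5] 0.14
[1.5 0.1 3.9] 0.83
[ 1.4  1.4 -2.7] 0.59
[ 3.5  2.6 -3.8] 0.0
[ 0.1  1.4 -0.9] 0.84
[ 6.8 -0.5 -4.1] 0.0
[-4.  -5.2  7.1] 1.68
```

```bash
cat > ik.py <<'E'
from kin import *
from h import *
k=np.load("kin.npz");SG=k["sg"];PP=k["P"]
LO=np.array([-144.91,-17.63,-89.93,15.96,-74.01,8.47,-167.45]);HI=np.array([144.91,115.5,88.59,139.68,254.01,105.57,167.45])
def ik(p,R,seeds,m=5):
    best=None
    for s in seeds:
        s=np.clip(s,LO+m+.1,HI-m-.1)
        def f(q):
            pp,RR=fk(q,SG,PP);return np.r_[(pp-p)*10,(RR-R).ravel()*2,(q-s)*[0,0,3e-4,0,0,0,0]]
        r_=least_squares(f,s,bounds=(LO+m,HI-m),max_nfev=60)
        pp,RR=fk(r_.x,SG,PP);e=np.linalg.norm(pp-p)*1000+np.degrees(np.linalg.norm(RR-R))
        if best is None or e<best[0]-1 : best=(e,r_.x)
        if e<2: break
    return best
E
cat > s.py <<'E'
from ik import *
cur=np.array([-89.2,34.1,47.7,118.7,22.1,11.3,-165.8])
xy=tray2w(*HT,(.042,.068))
for tgt in [(.042,.068)]:
  xy=tray2w(*HT,tgt)
  for fwd in range(-180,180,30):
    p,R=goal(xy,.036,fwd);az=-np.degrees(np.arctan2(xy[1],xy[0]))
    b=ik(p,R,[[az,40,0,100,0,30,-90],[az,40,0,100,0,30,90],[az-30,40,40,100,0,30,-90],[az+30,40,-40,100,0,30,-60]]);print(fwd,round(b[0],1),b[1].round(0))
E
python3 s.py
```

```text
-180 0.0 [-32.  66.  -1.  56. -22.  97.  62.]
-150 12.5 [-34.  68. -13.  54.   3. 101.  76.]
-120 5.3 [-50.  69.  10.  53.   3. 101. 107.]
-90 0.0 [-52.  64.   0.  65.  26.  90. 118.]
-60 0.0 [-57.  56.  -0.  84.  42.  71. 127.]
-30 0.0 [ -98.   72.   64.   97.  -24.   36. -162.]
0 0.0 [-54.  42.  -0. 121. 109.  37. 113.]
30 0.0 [-39.  39.  -0. 128. 168.  32.  94.]
60 33.9 [-10.  40. -22. 110. -69.  13.  14.]
90 0.0 [ -9.  45. -17. 106. -69.  32.  41.]
120 0.1 [-15.  51. -12.  89. -44.  56.  38.]
150 0.1 [-21.  59. -11.  71. -29.  78.  45.]
```

```bash
cat > s2.py <<'E'
from ik import *
def sd(az): return [[az,50,0,80,0,60,a] for a in(-90,0,90)]+[[az,50,0,100,-40,50,0],[az,50,0,100,150,50,0]]
for tgt in [(-.042,.068),(.04,.075)]:
  xy=tray2w(*HT,tgt);az=-np.degrees(np.arctan2(xy[1],xy[0]))
  for fwd in (150,165,180):
   for z in(.036,.15):
    p,R=goal(xy,z,fwd);b=ik(p,R,sd(az));print("hub",tgt,fwd,z,round(b[0],1),b[1].round(0))
for o in "AJ":
  ob,u,_=G(o);az=-np.degrees(np.arctan2(ob[1],ob[0]))
  for s in(1,-1):
   for th in(35,45):
    for back in (0,.1):
     R=toolR(u,th,s);p=tcp(ob+.004*u+[0,0,.003],R,back-.006);b=ik(p,R,sd(az));print("grasp",o,s,th,back,round(b[0],1),b[1].round(0))
xy=tray2w(*JT,(.0,.082));az=-np.degrees(np.arctan2(xy[1],xy[0]))
for s in(1,-1):
  for fwd in range(-180,180,30):
    f=np.radians(fwd);R=toolR([-np.cos(f),-np.sin(f)],45,-s);p=tcp(np.r_[xy,.053],R);b=ik(p,R,sd(az));print("jar",s,fwd,round(b[0],1),b[1].round(0))
E
time python3 s2.py
```

```text
hub (-0.042, 0.068) 150 0.036 0.0 [-27.  53.  -2.  85. -38.  73.  53.]
hub (-0.042, 0.068) 150 0.15 0.0 [-29.  44.  -0.  85. -38.  81.  48.]
hub (-0.042, 0.068) 165 0.036 0.0 [-32.  56.  -0.  78. -32.  82.  58.]
hub (-0.042, 0.068) 165 0.15 0.0 [-32.  48.  -0.  78. -31.  89.  54.]
hub (-0.042, 0.068) 180 0.036 0.0 [-35.  59.  -0.  72. -24.  88.  64.]
hub (-0.042, 0.068) 180 0.15 0.0 [-35.  51.  -0.  71. -24.  96.  61.]
hub (0.04, 0.075) 150 0.036 0.0 [-24.  59.  -5.  71. -34.  80.  48.]
hub (0.04, 0.075) 150 0.15 0.0 [-27.  51.  -0.  70. -37.  88.  44.]
hub (0.04, 0.075) 165 0.036 0.0 [-29.  63.  -1.  63. -29.  90.  55.]
hub (0.04, 0.075) 165 0.15 0.0 [-30.  56.  -0.  62. -30.  97.  51.]
hub (0.04, 0.075) 180 0.036 0.0 [-33.  67.  -0.  55. -23.  98.  62.]
hub (0.04, 0.075) 180 0.15 1.0 [-17.  63. -38.  57.   1. 101.  42.]
grasp A 1 35 0 0.0 [-23.  46.  -0. 104.  14.  64. 102.]
grasp A 1 35 0.1 0.0 [-25.  43.  -0.  95.  12.  75. 104.]
grasp A 1 45 0 0.0 [-24.  51.  -0.  99.  15.  74. 100.]
grasp A 1 45 0.1 0.0 [-26.  50.  -0.  88.  13.  85. 102.]
grasp A -1 35 0 0.0 [-23.  46.   0. 10
[... 1312 characters left out ...]
8.  -0.  75.  -4.  92. -94.]
jar -1 -180 0.0 [ 17.  57.  -0.  79.  12.  88. 102.]
jar -1 -150 0.0 [ 12.  53.  -2.  90.  30.  77. 113.]
jar -1 -120 0.0 [ -37.   87.   83.   98.  -45.   63. -162.]
jar -1 -90 0.0 [ -39.   64.   61.  115.  -19.   22. -162.]
jar -1 -60 0.2 [ 64.  73. -71. 135. 125.  95. 135.]
jar -1 -30 1.1 [-30.  78.  84. 135. 228.  69.  -2.]
jar -1 0 0.0 [ 44.  36.   0. 131. 235.  37.  75.]
jar -1 30 0.0 [ 62.  41. -19. 117. -69.  34.  51.]
jar -1 60 0.0 [ 45.  45.  -0. 102. -52.  60.  53.]
jar -1 90 0.0 [ 41.  51.  -2.  88. -33.  75.  58.]
jar -1 120 0.0 [ 33.  56.  -0.  78. -19.  87.  71.]
jar -1 150 0.0 [25. 58. -0. 75. -4. 92. 86.]
real	0m10.527s
user	0m10.222s
sys	0m0.176s
```

```bash
cat > s3.py <<'E'
from h import *
def L(f,e,s): f=np.radians(f);return toolR([-np.cos(f),-np.sin(f)],e,s)
def seg(p0,R0,p1,R1,n):
    d=(p1-p0)/.04/n;w=Rn.from_matrix(R1@R0.T).as_rotvec(degrees=True)/6/n
    print("rows",n,"shift",d.round(2),"turn",w.round(3))
E
python3 - <<'E'
from s3 import *
o=get_obs();p0=np.array(o["eef_pos"]);R0=np.array(o["tool_rot"])
xy=tray2w(*HT,(-.045,.068));pf,Rf=goal(xy,.036,165);print(pf,xy)
w1=(np.array([.50,.40,.175]),L(48,0,1));w2=(np.array([.46,.41,.175]),L(110,0,1));w3=(pf+[0,0,.12],Rf)
seg(p0,R0,*w1,9);seg(*w1,*w2,10);seg(*w2,*w3,10)
E
```

```text
[0.44907191 0.43596923 0.03268634] [0.45373194 0.43472058]
rows 9 shift [-0.11  0.01  0.07] turn [-0.338  0.652  0.896]
rows 10 shift [-0.1   0.02  0.  ] turn [0.    0.    1.033]
rows 10 shift [-0.03  0.06 -0.06] turn [0.528 0.576 0.867]
```

Call:
send_rows --steps '[{"dx":-0.11,"dy":0.01,"dz":0.1,"wx":-0.34,"wy":0.65,"wz":0.9,"jaw":30},{"dx":-0.11,"dy":0.01,"dz":0.1,"wx":-0.34,"wy":0.65,"wz":0.9,"jaw":30},{"dx":-0.11,"dy":0.01,"dz":0.1,"wx":-0.34,"wy":0.65,"wz":0.9,"jaw":30},{"dx":-0.11,"dy":0.01,"dz":0.1,"wx":-0.34,"wy":0.65,"wz":0.9,"jaw":30},{"dx":-0.11,"dy":0.01,"dz":0.1,"wx":-0.34,"wy":0.65,"wz":0.9,"jaw":30}]'

```text
t: 6.72
eef_pos: [0.5153, 0.3977, 0.1696]
tool_rot: [[0.851, 0.442, 0.283], [0.436, -0.896, 0.086], [0.292, 0.05, -0.955]]
ft_force: [0.2, -0.6, -1.7]
grip_width: 0.0468
```

Call:
send_rows --steps '[{"dx":-0.11,"dy":0.01,"dz":0.07,"wx":-0.34,"wy":0.65,"wz":0.9,"jaw":30},{"dx":-0.11,"dy":0.01,"dz":0.07,"wx":-0.34,"wy":0.65,"wz":0.9,"jaw":30},{"dx":-0.11,"dy":0.01,"dz":0.07,"wx":-0.34,"wy":0.65,"wz":0.9,"jaw":30},{"dx":-0.11,"dy":0.01,"dz":0.07,"wx":-0.34,"wy":0.65,"wz":0.9,"jaw":30}]'

```text
t: 7.22
eef_pos: [0.4979, 0.3993, 0.1808]
tool_rot: [[0.663, 0.748, -0.004], [0.748, -0.663, -0.001], [-0.004, -0.002, -1.0]]
ft_force: [-0.2, 0.5, -1.5]
grip_width: 0.0466
```

```bash
python3 - <<'E'
from s3 import *
o=state();p0=np.array(o["eef_pos"]);R0=np.array(o["tool_rot"])
xy=tray2w(*HT,(-.045,.068));pf,Rf=goal(xy,.036,165)
w2=(np.array([.46,.41,.175]),L(110,0,1));w3=(pf+[0,0,.12],Rf)
seg(p0,R0,*w2,10);seg(*w2,*w3,10)
E
```

```text
t 7.22 p [0.4979 0.3993 0.1808] j [-37.2  29.   -6.1  95.6   3.4  55.8 -86. ] F [-0.2  0.5 -1.5] g 46.6
rows 10 shift [-0.09  0.03 -0.01] turn [ 0.003 -0.003  1.026]
rows 10 shift [-0.03  0.06 -0.06] turn [0.528 0.576 0.867]
```

Very good. Continue with the yaw, then the tilt.

Call:
send_rows --steps '[{"dx":-0.09,"dy":0.03,"dz":0,"wx":0,"wy":0,"wz":1,"jaw":30},{"dx":-0.09,"dy":0.03,"dz":0,"wx":0,"wy":0,"wz":1,"jaw":30},{"dx":-0.09,"dy":0.03,"dz":0,"wx":0,"wy":0,"wz":1,"jaw":30},{"dx":-0.09,"dy":0.03,"dz":0,"wx":0,"wy":0,"wz":1,"jaw":30},{"dx":-0.09,"dy":0.03,"dz":0,"wx":0,"wy":0,"wz":1,"jaw":30}]'

```text
t: 7.85
eef_pos: [0.4797, 0.4055, 0.1803]
tool_rot: [[0.199, 0.98, -0.001], [0.98, -0.199, -0.001], [-0.002, -0.001, -1.0]]
ft_force: [0.1, 0.1, -0.8]
grip_width: 0.0471
```

Call:
send_rows --steps '[{"dx":-0.09,"dy":0.03,"dz":0,"wx":0,"wy":0,"wz":1,"jaw":30},{"dx":-0.09,"dy":0.03,"dz":0,"wx":0,"wy":0,"wz":1,"jaw":30},{"dx":-0.09,"dy":0.03,"dz":0,"wx":0,"wy":0,"wz":1,"jaw":30},{"dx":-0.09,"dy":0.03,"dz":0,"wx":0,"wy":0,"wz":1,"jaw":30},{"dx":-0.09,"dy":0.03,"dz":0,"wx":0,"wy":0,"wz":1,"jaw":30}]'

```text
t: 8.48
eef_pos: [0.4618, 0.4114, 0.1803]
tool_rot: [[-0.317, 0.948, -0.0], [0.948, 0.317, -0.002], [-0.002, -0.001, -1.0]]
ft_force: [-0.6, 0.3, -1.0]
grip_width: 0.0471
```

Call:
send_rows --steps '[{"dx":-0.03,"dy":0.06,"dz":-0.06,"wx":0.53,"wy":0.58,"wz":0.87,"jaw":30},{"dx":-0.03,"dy":0.06,"dz":-0.06,"wx":0.53,"wy":0.58,"wz":0.87,"jaw":30},{"dx":-0.03,"dy":0.06,"dz":-0.06,"wx":0.53,"wy":0.58,"wz":0.87,"jaw":30},{"dx":-0.03,"dy":0.06,"dz":-0.06,"wx":0.53,"wy":0.58,"wz":0.87,"jaw":30},{"dx":-0.03,"dy":0.06,"dz":-0.06,"wx":0.53,"wy":0.58,"wz":0.87,"jaw":30}]'

```text
t: 9.1
eef_pos: [0.4563, 0.4233, 0.1686]
tool_rot: [[-0.637, 0.688, -0.347], [0.669, 0.718, 0.194], [0.382, -0.109, -0.918]]
ft_force: [1.0, 0.2, -1.0]
grip_width: 0.0469
```

```bash
python3 - <<'E'
from s3 import *
o=state();p0=np.array(o["eef_pos"]);R0=np.array(o["tool_rot"])
xy=tray2w(*HT,(-.045,.068));pf,Rf=goal(xy,.036,165)
w3=(pf+[0,0,.07],Rf)
seg(p0,R0,*w3,5);seg(p0,R0,*w3,6)
E
```

```text
t 9.1 p [0.4563 0.4233 0.1686] j [-12.5  39.2 -34.1  90.8  -1.5  63.3   4.1] F [ 1.   0.2 -1. ] g 46.9
rows 5 shift [-0.04  0.06 -0.33] turn [0.554 0.559 0.905]
rows 6 shift [-0.03  0.05 -0.27] turn [0.461 0.466 0.754]
```

Call:
send_rows --steps '[{"dx":-0.04,"dy":0.06,"dz":-0.33,"wx":0.55,"wy":0.56,"wz":0.9,"jaw":30},{"dx":-0.04,"dy":0.06,"dz":-0.33,"wx":0.55,"wy":0.56,"wz":0.9,"jaw":30},{"dx":-0.04,"dy":0.06,"dz":-0.33,"wx":0.55,"wy":0.56,"wz":0.9,"jaw":30},{"dx":-0.04,"dy":0.06,"dz":-0.33,"wx":0.55,"wy":0.56,"wz":0.9,"jaw":30},{"dx":-0.04,"dy":0.06,"dz":-0.33,"wx":0.55,"wy":0.56,"wz":0.9,"jaw":30}]'

```text
t: 9.72
eef_pos: [0.449, 0.4351, 0.102]
tool_rot: [[-0.68, 0.261, -0.685], [0.186, 0.965, 0.184], [0.709, -0.002, -0.705]]
ft_force: [0.3, -0.2, -1.5]
grip_width: 0.0467
```

```bash
python3 - <<'E'
from s3 import *
o=state();p0=np.array(o["eef_pos"]);R0=np.array(o["tool_rot"])
xy=tray2w(*HT,(-.045,.068));pf,Rf=goal(xy,.036,165)
plan(pf,Rf)
cs={n:camera(n) for n in("scene","top","wrist")}
im=cs["scene"]["image"][100:260,320:520,::-1];cv2.imwrite("pics/d1.png",cv2.resize(im,None,fx=4,fy=4,interpolation=cv2.INTER_CUBIC))
cv2.imwrite("pics/d1w.png",cs["wrist"]["image"][...,::-1])
E
```

```text
t 9.72 p [0.449  0.4351 0.102 ] j [ -8.4  59.5 -41.9  77.6  -1.4  79.1  33.3] F [ 0.3 -0.2 -1.5] g 46.7
t 9.72 d mm [  0.1   0.9 -69.3] w deg [0.1 0.  0.1] | rows 2 shift [ 0.001  0.011 -0.866] turn [0.01  0.001 0.012]
```

View pics/d1.png

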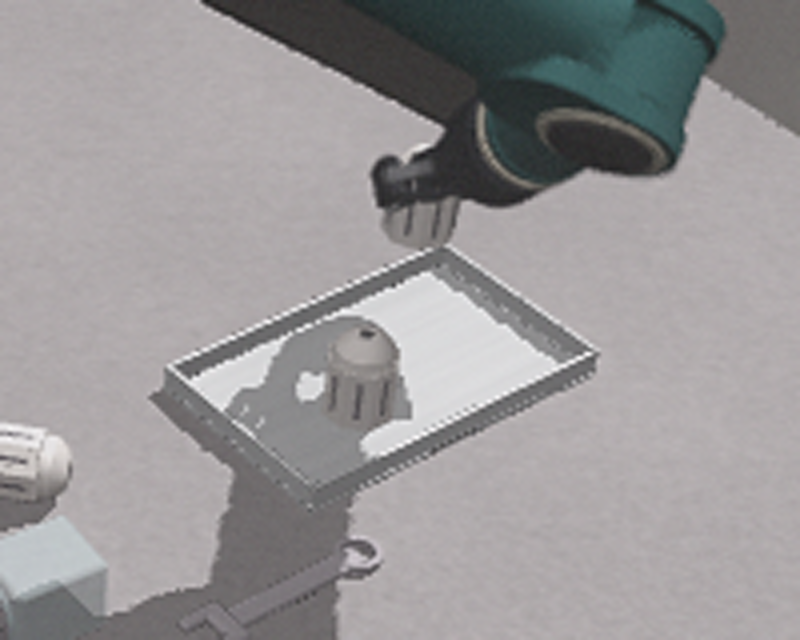

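View pics/d1w.png

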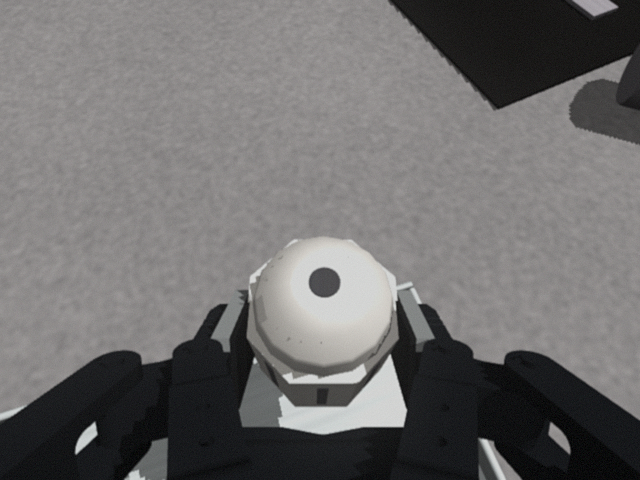

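Call:
send_rows --steps '[{"dx":0.12,"dy":0.01,"dz":-0.8,"wx":0,"wy":0,"wz":0,"jaw":30},{"dx":0.1,"dy":0.01,"dz":-0.7,"wx":0,"wy":0,"wz":0,"jaw":30},{"dx":0,"dy":0,"dz":-0.1,"wx":0,"wy":0,"wz":0,"jaw":30},{"dx":0,"dy":0,"dz":0,"wx":0,"wy":0,"wz":0,"jaw":30}]'

```text
t: 10.38
eef_pos: [0.4571, 0.4375, 0.0394]
tool_rot: [[-0.682, 0.264, -0.682], [0.188, 0.965, 0.185], [0.707, -0.003, -0.707]]
ft_force: [-0.2, 1.3, -0.6]
grip_width: 0.0464
```

```bash
python3 - <<'E'
from s3 import *
o=state()
xy=tray2w(*HT,(-.036,.068));pf,Rf=goal(xy,.036,165)
plan(pf,Rf)
cs={n:camera(n) for n in("scene","top")}
a=cv2.resize(cs["scene"]["image"][120:240,340:480,::-1],(700,600))
b=cv2.resize(cs["top"]["image"][205:300,100:240,::-1],(700,475))
cv2.imwrite("pics/e1.png",a);cv2.imwrite("pics/e1t.png",b)
E
```

```text
t 10.38 p [0.4571 0.4375 0.0394] j [ -9.5  64.4 -40.1  76.1   0.4  76.1  35. ] F [-0.2  1.3 -0.6] g 46.4
t 10.38 d mm [ 1.  -1.1 -6.7] w deg [0.2 0.2 0.3] | rows 1 shift [ 0.024 -0.027 -0.168] turn [0.033 0.03  0.047]
```

View pics/e1.png

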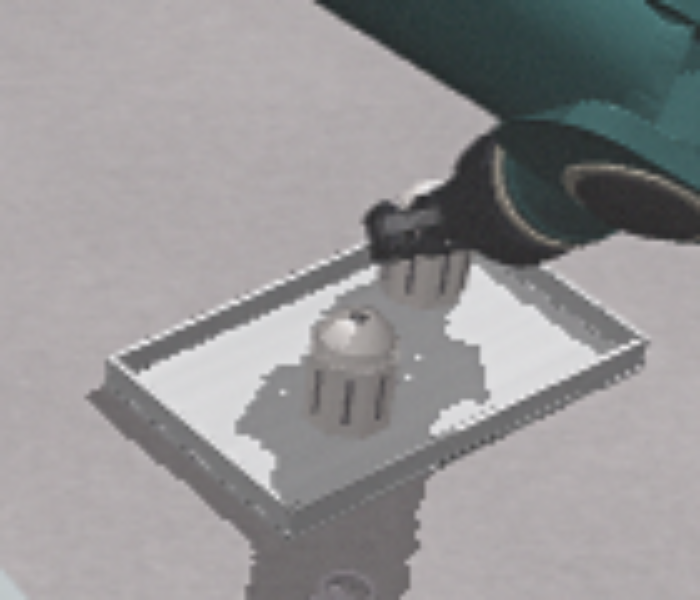

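Hub is inside the tray, upright, about 7 mm above the floor by calculation. Lower in small steps.

Call:
send_rows --steps '[{"dx":0.02,"dy":-0.02,"dz":-0.09,"wx":0,"wy":0,"wz":0,"jaw":30},{"dx":0,"dy":0,"dz":-0.05,"wx":0,"wy":0,"wz":0,"jaw":30},{"dx":0,"dy":0,"dz":0,"wx":0,"wy":0,"wz":0,"jaw":30}]'

```text
t: 10.85
eef_pos: [0.4577, 0.4361, 0.0317]
tool_rot: [[-0.681, 0.263, -0.683], [0.189, 0.965, 0.184], [0.708, -0.004, -0.707]]
ft_force: [0.7, 0.4, -0.7]
grip_width: 0.0469
```

Call:
send_rows --steps '[{"dx":0,"dy":0,"dz":-0.04,"wx":0,"wy":0,"wz":0,"jaw":30},{"dx":0,"dy":0,"dz":0,"wx":0,"wy":0,"wz":0,"jaw":30}]'

```text
t: 11.1
eef_pos: [0.4577, 0.4363, 0.0313]
tool_rot: [[-0.681, 0.263, -0.684], [0.188, 0.965, 0.184], [0.708, -0.004, -0.706]]
ft_force: [0.7, -1.4, 4.6]
grip_width: 0.0463
```

Call:
send_rows --steps '[{"dx":0,"dy":0,"dz":0,"wx":0,"wy":0,"wz":0,"jaw":54},{"dx":0,"dy":0,"dz":0,"wx":0,"wy":0,"wz":0,"jaw":60},{"dx":0,"dy":0,"dz":0,"wx":0,"wy":0,"wz":0,"jaw":62},{"dx":0.3,"dy":-0.08,"dz":0.31,"wx":0,"wy":0,"wz":0,"jaw":64},{"dx":0.6,"dy":-0.16,"dz":0.62,"wx":0,"wy":0,"wz":0,"jaw":64}]'

```text
t: 11.72
eef_pos: [0.4935, 0.4264, 0.0678]
tool_rot: [[-0.68, 0.262, -0.685], [0.188, 0.965, 0.182], [0.709, -0.005, -0.706]]
ft_force: [1.4, 0.1, 0.1]
grip_width: 0.0645
```

Call:
send_rows --steps '[{"dx":0.68,"dy":-0.18,"dz":0.8,"wx":0,"wy":0,"wz":0,"jaw":85},{"dx":0.4,"dy":-0.3,"dz":1,"wx":0,"wy":0,"wz":0,"jaw":85}]'

```text
t: 11.98
eef_pos: [0.5387, 0.4067, 0.1406]
tool_rot: [[-0.681, 0.264, -0.683], [0.19, 0.964, 0.185], [0.707, -0.004, -0.707]]
ft_force: [0.2, 0.6, -0.2]
grip_width: 0.0849
```

```bash
python3 - <<'E'
from s3 import *
o=state();p0=np.array(o["eef_pos"]);R0=np.array(o["tool_rot"])
cs={n:camera(n) for n in("scene","top")}
a=cv2.resize(cs["scene"]["image"][120:240,340:480,::-1],(700,600))
cv2.imwrite("pics/f1.png",a)
ob,u,_=G("A")
for s in(1,-1):
    R=toolR(u,45,s);p=tcp(ob+.002*u+[0,0,.002],R,0);print("A",s,p);seg(p0,R0,p+.10*-R[:,2],R,15)
E
```

```text
t 11.97 p [0.5387 0.4067 0.1406] j [ -7.8  61.6 -40.3  64.5  -0.5  90.9  35.3] F [ 0.2  0.6 -0.2] g 84.9
A 1 [0.46299526 0.08793377 0.0127771 ]
rows 15 shift [-0.04 -0.45 -0.1 ] turn [0.002 0.001 0.665]
A -1 [0.46299526 0.08793377 0.0127771 ]
rows 15 shift [-0.04 -0.45 -0.1 ] turn [-1.126 -0.295 -1.008]
```

View pics/f1.png

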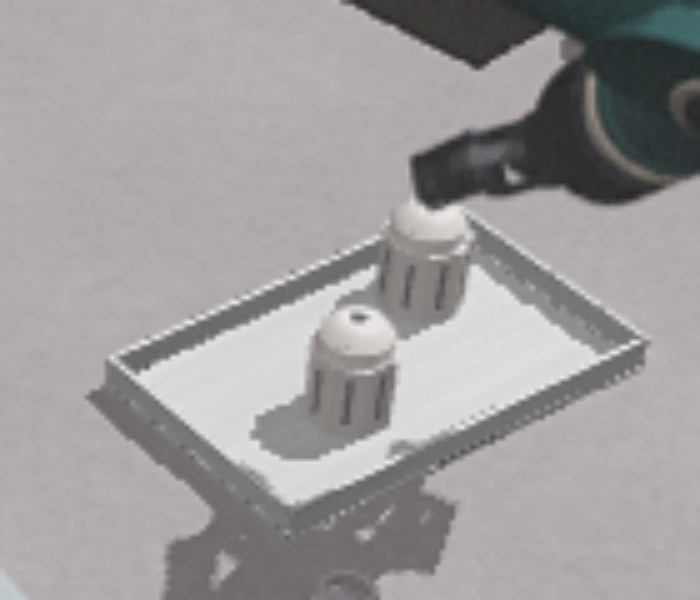

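```bash
python3 - <<'E'
from s3 import *
o=get_obs();p0=np.array(o["eef_pos"]);R0=np.array(o["tool_rot"])
ob,u,_=G("A");R=toolR(u,45,-1);p=tcp(ob+.002*u+[0,0,.002],R,0)-.12*R[:,2]
def V(yaz):
    y=np.array([np.cos(np.radians(yaz)),np.sin(np.radians(yaz)),0]);z=np.array([0,0,-1.]);return np.c_[np.cross(y,z),y,z]
w1=(np.array([.53,.33,.20]),V(25));w2=(p+[0,0,.05],R)
seg(p0,R0,*w1,10);seg(*w1,*w2,14);print(w2[0])
E
```

```text
rows 10 shift [-0.03 -0.19  0.14] turn [-0.497 -0.583 -0.782]
rows 14 shift [-0.01 -0.33 -0.09] turn [-0.56   0.101 -0.793]
[0.52351657 0.14740789 0.14762992]
```

Call:
send_rows --steps '[{"dx":-0.03,"dy":-0.1,"dz":0.4,"wx":-0.5,"wy":-0.58,"wz":-0.78,"jaw":85},{"dx":-0.03,"dy":-0.1,"dz":0.4,"wx":-0.5,"wy":-0.58,"wz":-0.78,"jaw":85},{"dx":-0.03,"dy":-0.2,"dz":0.2,"wx":-0.5,"wy":-0.58,"wz":-0.78,"jaw":85},{"dx":-0.03,"dy":-0.2,"dz":0.2,"wx":-0.5,"wy":-0.58,"wz":-0.78,"jaw":85},{"dx":-0.03,"dy":-0.2,"dz":0.2,"wx":-0.5,"wy":-0.58,"wz":-0.78,"jaw":85}]'

```text
t: 12.7
eef_pos: [0.5312, 0.3749, 0.1963]
tool_rot: [[-0.681, 0.644, -0.35], [0.624, 0.759, 0.183], [0.383, -0.094, -0.919]]
ft_force: [-0.1, 0.3, 1.0]
grip_width: 0.0851
```

Call:
send_rows --steps '[{"dx":-0.03,"dy":-0.2,"dz":0,"wx":-0.5,"wy":-0.58,"wz":-0.78,"jaw":85},{"dx":-0.03,"dy":-0.2,"dz":0,"wx":-0.5,"wy":-0.58,"wz":-0.78,"jaw":85},{"dx":-0.03,"dy":-0.2,"dz":0,"wx":-0.5,"wy":-0.58,"wz":-0.78,"jaw":85},{"dx":-0.03,"dy":-0.25,"dz":0,"wx":-0.5,"wy":-0.58,"wz":-0.78,"jaw":85},{"dx":-0.03,"dy":-0.25,"dz":0,"wx":-0.5,"wy":-0.58,"wz":-0.78,"jaw":85}]'

```text
t: 13.32
eef_pos: [0.525, 0.3312, 0.1962]
tool_rot: [[-0.42, 0.908, -0.012], [0.908, 0.42, 0.001], [0.006, -0.011, -1.0]]
ft_force: [-0.3, 0.2, -0.3]
grip_width: 0.0848
```

Call:
send_rows --steps '[{"dx":-0.01,"dy":-0.33,"dz":-0.09,"wx":-0.56,"wy":0.1,"wz":-0.79,"jaw":85},{"dx":-0.01,"dy":-0.33,"dz":-0.09,"wx":-0.56,"wy":0.1,"wz":-0.79,"jaw":85},{"dx":-0.01,"dy":-0.33,"dz":-0.09,"wx":-0.56,"wy":0.1,"wz":-0.79,"jaw":85},{"dx":-0.01,"dy":-0.33,"dz":-0.09,"wx":-0.56,"wy":0.1,"wz":-0.79,"jaw":85},{"dx":-0.01,"dy":-0.33,"dz":-0.09,"wx":-0.56,"wy":0.1,"wz":-0.79,"jaw":85}]'

```text
t: 13.95
eef_pos: [0.5229, 0.2654, 0.1778]
tool_rot: [[-0.031, 0.992, -0.123], [0.965, -0.003, -0.264], [-0.262, -0.127, -0.957]]
ft_force: [-0.5, 0.5, -0.3]
grip_width: 0.0855
```

```bash
python3 - <<'E'
from s3 import *
o=state();p0=np.array(o["eef_pos"]);R0=np.array(o["tool_rot"])
ob,u,_=G("A");R=toolR(u,45,-1);p=tcp(ob+.002*u+[0,0,.002],R,0)-.10*R[:,2]
seg(p0,R0,p,R,9)
E
```

```text
t 13.95 p [0.5229 0.2654 0.1778] j [-25.6  32.6 -12.8  92.8  15.5  71.3 -43.6] F [-0.5  0.5 -0.3] g 85.5
rows 9 shift [-0.03 -0.36 -0.26] turn [-0.57   0.094 -0.785]
```

Call:
send_rows --steps '[{"dx":-0.03,"dy":-0.36,"dz":-0.26,"wx":-0.57,"wy":0.09,"wz":-0.79,"jaw":85},{"dx":-0.03,"dy":-0.36,"dz":-0.26,"wx":-0.57,"wy":0.09,"wz":-0.79,"jaw":85},{"dx":-0.03,"dy":-0.36,"dz":-0.26,"wx":-0.57,"wy":0.09,"wz":-0.79,"jaw":85},{"dx":-0.03,"dy":-0.36,"dz":-0.26,"wx":-0.57,"wy":0.09,"wz":-0.79,"jaw":85},{"dx":-0.03,"dy":-0.36,"dz":-0.26,"wx":-0.57,"wy":0.09,"wz":-0.79,"jaw":85}]'

```text
t: 14.58
eef_pos: [0.5169, 0.1935, 0.1254]
tool_rot: [[0.319, 0.893, -0.316], [0.782, -0.437, -0.445], [-0.535, -0.105, -0.838]]
ft_force: [-1.2, 1.1, 0.2]
grip_width: 0.0854
```

Call:
send_rows --steps '[{"dx":-0.03,"dy":-0.36,"dz":-0.26,"wx":-0.57,"wy":0.09,"wz":-0.79,"jaw":85},{"dx":-0.03,"dy":-0.36,"dz":-0.26,"wx":-0.57,"wy":0.09,"wz":-0.79,"jaw":85},{"dx":-0.03,"dy":-0.36,"dz":-0.26,"wx":-0.57,"wy":0.09,"wz":-0.79,"jaw":85},{"dx":-0.03,"dy":-0.36,"dz":-0.26,"wx":-0.57,"wy":0.09,"wz":-0.79,"jaw":85}]'

```text
t: 15.08
eef_pos: [0.5122, 0.136, 0.0837]
tool_rot: [[0.509, 0.698, -0.503], [0.493, -0.716, -0.494], [-0.705, 0.004, -0.709]]
ft_force: [-0.2, -0.0, 0.5]
grip_width: 0.0847
```

```bash
python3 - <<'E'
from s3 import *
o,u,s=G("A");R=toolR(u,45,-1)
ob=state();c=camera("wrist");E=ext(c,ob);im=c["image"][...,::-1].copy()
p=proj(c,(lambda T:(T[:3,:3]@hubpts().T).T+T[:3,3])(lying(o[0],o[1],np.arctan2(u[1],u[0]),.024)),E)
cv2.polylines(im,[cv2.convexHull(p.astype(np.float32)).astype(int)],True,(0,255,0),1)
cv2.imwrite("pics/wA.png",im)
plan(tcp(o+.002*u+[0,0,.002],R,0),R)
E
```

```text
t 15.07 p [0.5122 0.136  0.0837] j [-27.7  49.8   2.5  85.7  11.5  87.7 -76.2] F [-0.2 -0.   0.5] g 84.7
t 15.12 d mm [-49.  -44.9 -69. ] w deg [0.4 0.1 0.5] | rows 2 shift [-0.612 -0.561 -0.862] turn [0.03  0.01  0.042]
```

View pics/wA.png

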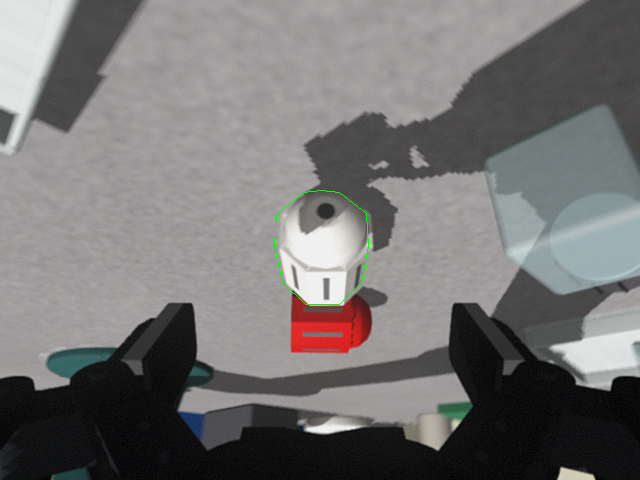

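Call:
send_rows --steps '[{"dx":-0.6,"dy":-0.56,"dz":-0.85,"wx":0,"wy":0,"wz":0,"jaw":85},{"dx":-0.45,"dy":-0.42,"dz":-0.62,"wx":0,"wy":0,"wz":0,"jaw":85},{"dx":-0.18,"dy":-0.16,"dz":-0.22,"wx":0,"wy":0,"wz":0,"jaw":75},{"dx":0,"dy":0,"dz":0,"wx":0,"wy":0,"wz":0,"jaw":65}]'

```text
t: 15.62
eef_pos: [0.4631, 0.0906, 0.0165]
tool_rot: [[0.508, 0.7, -0.502], [0.496, -0.714, -0.494], [-0.705, 0.002, -0.71]]
ft_force: [-0.4, -0.7, -0.8]
grip_width: 0.065
```

```bash
python3 - <<'E'
from s3 import *
o,u,s=G("A");R=toolR(u,45,-1);state()
plan(tcp(o+.002*u+[0,0,.002],R,0),R)
E
```

```text
t 15.62 p [0.4631 0.0906 0.0165] j [-26.3  51.1   2.6  95.5  12.8  76.5 -77.4] F [-0.4 -0.7 -0.8] g 65.0
t 15.62 d mm [-0.1 -2.6 -3.8] w deg [-0.   0.2  0.1] | rows 1 shift [-0.004 -0.066 -0.094] turn [-0.008  0.04   0.012]
```

Call:
send_rows --steps '[{"dx":-0.04,"dy":-0.07,"dz":-0.1,"wx":0,"wy":0,"wz":0,"jaw":60},{"dx":0,"dy":0,"dz":0,"wx":0,"wy":0,"wz":0,"jaw":30},{"dx":0,"dy":0,"dz":0,"wx":0,"wy":0,"wz":0,"jaw":30},{"dx":0,"dy":0,"dz":0,"wx":0,"wy":0,"wz":0,"jaw":30}]'

```text
t: 16.12
eef_pos: [0.4623, 0.088, 0.0128]
tool_rot: [[0.509, 0.7, -0.501], [0.496, -0.714, -0.494], [-0.704, 0.003, -0.711]]
ft_force: [2.6, 2.4, 3.7]
grip_width: 0.0471
```

```bash
python3 - <<'E'
from s3 import *
state();save_rel("A")
E
```

```text
t 16.12 p [0.4623 0.088  0.0128] j [-26.2  51.3   2.7  95.8  12.9  75.9 -77.4] F [2.6 2.4 3.7] g 47.1
rel [[0.0, -0.7036, 0.7106, 0.0004], [-1.0, -0.0, 0.0, 0.0], [0.0, -0.7106, -0.7036, -0.0162], [0.0, 0.0, 0.0, 1.0]]
```

Call:
send_rows --steps '[{"dx":0,"dy":0,"dz":0.5,"wx":0,"wy":0,"wz":0,"jaw":30},{"dx":0,"dy":0,"dz":1,"wx":0,"wy":0,"wz":0,"jaw":30},{"dx":0,"dy":0,"dz":1,"wx":0,"wy":0,"wz":0,"jaw":30},{"dx":0,"dy":0,"dz":1,"wx":0,"wy":0,"wz":0,"jaw":30}]'

```text
t: 16.62
eef_pos: [0.461, 0.0872, 0.1544]
tool_rot: [[0.508, 0.699, -0.502], [0.495, -0.715, -0.494], [-0.705, 0.003, -0.709]]
ft_force: [0.7, 0.2, -0.5]
grip_width: 0.0471
```

```bash
python3 - <<'E'
from s3 import *
o=state();p0=np.array(o["eef_pos"]);R0=np.array(o["tool_rot"])
def V(yaz):
    y=np.array([np.cos(np.radians(yaz)),np.sin(np.radians(yaz)),0]);z=np.array([0,0,-1.]);return np.c_[np.cross(y,z),y,z]
xy=tray2w(*HT,(.035,.072));pf,Rf=goal(xy,.036,165);print(xy,pf,Rf.round(2).tolist())
w1=(np.array([.49,.25,.19]),V(10));w2=(pf+[0,0,.10],Rf)
seg(p0,R0,*w1,10);seg(*w1,*w2,14)
E
```

```text
t 16.62 p [0.461  0.0872 0.1544] j [-26.4  39.1   3.   96.   12.9  87.7 -74.6] F [ 0.7  0.2 -0.5] g 47.1
[0.53344103 0.44262378] [0.52257953 0.44553411 0.0243069 ] [[-0.68, 0.26, -0.69], [0.18, 0.97, 0.18], [0.71, 0.0, -0.7]]
rows 10 shift [0.07 0.41 0.09] turn [ 0.739 -0.235  0.879]
rows 14 shift [ 0.06  0.35 -0.12] turn [0.419 0.384 0.731]
```

Call:
send_rows --steps '[{"dx":0.07,"dy":0.41,"dz":0.15,"wx":0.74,"wy":-0.23,"wz":0.88,"jaw":30},{"dx":0.07,"dy":0.41,"dz":0.15,"wx":0.74,"wy":-0.23,"wz":0.88,"jaw":30},{"dx":0.07,"dy":0.41,"dz":0.15,"wx":0.74,"wy":-0.23,"wz":0.88,"jaw":30},{"dx":0.07,"dy":0.41,"dz":0.15,"wx":0.74,"wy":-0.23,"wz":0.88,"jaw":30},{"dx":0.07,"dy":0.41,"dz":0.15,"wx":0.74,"wy":-0.23,"wz":0.88,"jaw":30}]'

```text
t: 17.25
eef_pos: [0.4749, 0.1697, 0.1835]
tool_rot: [[0.243, 0.949, -0.201], [0.893, -0.3, -0.335], [-0.378, -0.098, -0.92]]
ft_force: [1.0, 0.1, -0.8]
grip_width: 0.0471
```

Call:
send_rows --steps '[{"dx":0.07,"dy":0.41,"dz":0.1,"wx":0.74,"wy":-0.23,"wz":0.88,"jaw":30},{"dx":0.07,"dy":0.41,"dz":0.1,"wx":0.74,"wy":-0.23,"wz":0.88,"jaw":30},{"dx":0.07,"dy":0.41,"dz":0.1,"wx":0.74,"wy":-0.23,"wz":0.88,"jaw":30},{"dx":0.07,"dy":0.41,"dz":0.1,"wx":0.74,"wy":-0.23,"wz":0.88,"jaw":30},{"dx":0.07,"dy":0.41,"dz":0.1,"wx":0.74,"wy":-0.23,"wz":0.88,"jaw":30}]'

```text
t: 17.88
eef_pos: [0.4888, 0.2514, 0.2033]
tool_rot: [[-0.18, 0.984, -0.002], [0.984, 0.18, -0.0], [0.0, -0.002, -1.0]]
ft_force: [0.9, 0.3, -0.4]
grip_width: 0.0468
```

Call:
send_rows --steps '[{"dx":0.06,"dy":0.35,"dz":0,"wx":0.42,"wy":0.38,"wz":0.73,"jaw":30},{"dx":0.06,"dy":0.35,"dz":0,"wx":0.42,"wy":0.38,"wz":0.73,"jaw":30},{"dx":0.06,"dy":0.35,"dz":0,"wx":0.42,"wy":0.38,"wz":0.73,"jaw":30},{"dx":0.06,"dy":0.35,"dz":0,"wx":0.42,"wy":0.38,"wz":0.73,"jaw":30},{"dx":0.06,"dy":0.35,"dz":0,"wx":0.42,"wy":0.38,"wz":0.73,"jaw":30}]'

```text
t: 18.5
eef_pos: [0.501, 0.321, 0.203]
tool_rot: [[-0.503, 0.831, -0.236], [0.82, 0.545, 0.171], [0.271, -0.108, -0.956]]
ft_force: [-1.1, -0.5, -0.0]
grip_width: 0.0474
```

```bash
python3 - <<'E'
from s3 import *
o=state();p0=np.array(o["eef_pos"]);R0=np.array(o["tool_rot"])
xy=tray2w(*HT,(.035,.072));pf,Rf=goal(xy,.036,165)
seg(p0,R0,pf+[0,0,.09],Rf,9)
E
```

```text
t 18.5 p [0.501 0.321 0.203] j [ -9.2  30.5 -25.7  95.   -3.3  63.4   1.6] F [-1.1 -0.5 -0. ] g 47.4
rows 9 shift [ 0.06  0.35 -0.25] turn [0.418 0.384 0.725]
```

Call:
send_rows --steps '[{"dx":0.06,"dy":0.4,"dz":-0.1,"wx":0.42,"wy":0.38,"wz":0.73,"jaw":30},{"dx":0.06,"dy":0.4,"dz":-0.1,"wx":0.42,"wy":0.38,"wz":0.73,"jaw":30},{"dx":0.06,"dy":0.4,"dz":-0.1,"wx":0.42,"wy":0.38,"wz":0.73,"jaw":30},{"dx":0.06,"dy":0.4,"dz":-0.1,"wx":0.42,"wy":0.38,"wz":0.73,"jaw":30},{"dx":0.06,"dy":0.4,"dz":-0.2,"wx":0.42,"wy":0.38,"wz":0.73,"jaw":30}]'

```text
t: 19.12
eef_pos: [0.5135, 0.401, 0.179]
tool_rot: [[-0.679, 0.542, -0.496], [0.499, 0.836, 0.229], [0.539, -0.092, -0.837]]
ft_force: [0.9, -0.2, 0.6]
grip_width: 0.0469
```

Call:
send_rows --steps '[{"dx":0.06,"dy":0.3,"dz":-0.3,"wx":0.42,"wy":0.38,"wz":0.73,"jaw":30},{"dx":0.06,"dy":0.3,"dz":-0.4,"wx":0.42,"wy":0.38,"wz":0.73,"jaw":30},{"dx":0.06,"dy":0.3,"dz":-0.5,"wx":0.42,"wy":0.38,"wz":0.73,"jaw":30},{"dx":0.06,"dy":0.25,"dz":-0.45,"wx":0.42,"wy":0.38,"wz":0.73,"jaw":30},{"dx":0,"dy":0,"dz":0,"wx":0,"wy":0,"wz":0,"jaw":30}]'

```text
t: 19.75
eef_pos: [0.5217, 0.4468, 0.1092]
tool_rot: [[-0.679, 0.257, -0.687], [0.182, 0.966, 0.182], [0.711, -0.001, -0.703]]
ft_force: [0.5, -0.9, -0.0]
grip_width: 0.0471
```

```bash
python3 - <<'E'
from s3 import *
o=state()
xy=tray2w(*HT,(.035,.072));pf,Rf=goal(xy,.036,165);plan(pf,Rf)
cs={n:camera(n) for n in("scene","wrist")}
a=cv2.resize(cs["scene"]["image"][120:240,340:480,::-1],(700,600));b=cs["wrist"]["image"][...,::-1]
cv2.imwrite("pics/g1.png",cv2.resize(np.hstack([cv2.resize(a,(560,480)),b]),(800,320)))
E
```

```text
t 19.75 p [0.5217 0.4468 0.1092] j [-12.7  62.9 -36.1  64.1  -3.8  88.   36.4] F [ 0.5 -0.9 -0. ] g 47.1
t 19.75 d mm [  0.9  -1.2 -84.9] w deg [ 0.1 -0.  -0.1] | rows 3 shift [ 0.008 -0.01  -0.708] turn [ 0.003 -0.002 -0.006]
```

View pics/g1.png

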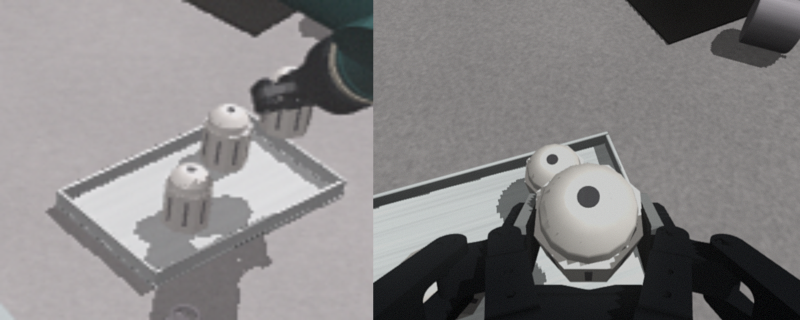

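Call:
send_rows --steps '[{"dx":0,"dy":0,"dz":-0.8,"wx":0,"wy":0,"wz":0,"jaw":30},{"dx":0,"dy":0,"dz":-0.8,"wx":0,"wy":0,"wz":0,"jaw":30},{"dx":0,"dy":0,"dz":-0.3,"wx":0,"wy":0,"wz":0,"jaw":30},{"dx":0,"dy":0,"dz":-0.12,"wx":0,"wy":0,"wz":0,"jaw":30},{"dx":0,"dy":0,"dz":0,"wx":0,"wy":0,"wz":0,"jaw":30}]'

```text
t: 20.48
eef_pos: [0.5233, 0.4476, 0.0324]
tool_rot: [[-0.683, 0.258, -0.683], [0.18, 0.966, 0.186], [0.708, 0.004, -0.706]]
ft_force: [-0.2, -0.7, -0.2]
grip_width: 0.0471
```

Call:
send_rows --steps '[{"dx":0,"dy":0,"dz":-0.06,"wx":0,"wy":0,"wz":0,"jaw":30},{"dx":0,"dy":0,"dz":0,"wx":0,"wy":0,"wz":0,"jaw":30}]'

```text
t: 20.72
eef_pos: [0.5232, 0.4476, 0.0296]
tool_rot: [[-0.683, 0.258, -0.683], [0.18, 0.966, 0.185], [0.708, 0.004, -0.706]]
ft_force: [-0.8, -0.6, -1.0]
grip_width: 0.0472
```

Call:
send_rows --steps '[{"dx":0,"dy":0,"dz":-0.08,"wx":0,"wy":0,"wz":0,"jaw":30},{"dx":0,"dy":0,"dz":-0.03,"wx":0,"wy":0,"wz":0,"jaw":30},{"dx":0,"dy":0,"dz":0,"wx":0,"wy":0,"wz":0,"jaw":30}]'

```text
t: 21.1
eef_pos: [0.523, 0.4474, 0.0248]
tool_rot: [[-0.682, 0.258, -0.684], [0.18, 0.966, 0.185], [0.709, 0.003, -0.705]]
ft_force: [0.3, -0.1, 0.7]
grip_width: 0.0471
```

Call:
send_rows --steps '[{"dx":0,"dy":0,"dz":-0.03,"wx":0,"wy":0,"wz":0,"jaw":30},{"dx":0,"dy":0,"dz":0,"wx":0,"wy":0,"wz":0,"jaw":30}]'

```text
t: 21.35
eef_pos: [0.523, 0.4473, 0.0247]
tool_rot: [[-0.682, 0.258, -0.685], [0.179, 0.966, 0.185], [0.709, 0.003, -0.705]]
ft_force: [1.0, -2.3, 5.4]
grip_width: 0.0472
```

Call:
send_rows --steps '[{"dx":0,"dy":0,"dz":0,"wx":0,"wy":0,"wz":0,"jaw":54},{"dx":0,"dy":0,"dz":0,"wx":0,"wy":0,"wz":0,"jaw":60},{"dx":0,"dy":0,"dz":0,"wx":0,"wy":0,"wz":0,"jaw":62},{"dx":0.3,"dy":-0.08,"dz":0.31,"wx":0,"wy":0,"wz":0,"jaw":64},{"dx":0.6,"dy":-0.16,"dz":0.62,"wx":0,"wy":0,"wz":0,"jaw":64}]'

```text
t: 21.98
eef_pos: [0.5587, 0.4376, 0.0608]
tool_rot: [[-0.681, 0.257, -0.686], [0.179, 0.967, 0.184], [0.71, 0.002, -0.704]]
ft_force: [0.9, 0.4, 0.5]
grip_width: 0.0644
```

Call:
send_rows --steps '[{"dx":0.6,"dy":-0.18,"dz":0.8,"wx":0,"wy":0,"wz":0,"jaw":85},{"dx":0.2,"dy":-0.2,"dz":1,"wx":0,"wy":0,"wz":0,"jaw":85},{"dx":0,"dy":-0.2,"dz":1,"wx":0,"wy":0,"wz":0,"jaw":85}]'

```text
t: 22.35
eef_pos: [0.5925, 0.4139, 0.1744]
tool_rot: [[-0.683, 0.26, -0.683], [0.181, 0.966, 0.187], [0.708, 0.004, -0.706]]
ft_force: [-0.0, 0.4, 0.3]
grip_width: 0.0851
```

```bash
cat >> s3.py <<'E'
def V(yaz):
    y=np.array([np.cos(np.radians(yaz)),np.sin(np.radians(yaz)),0]);z=np.array([0,0,-1.]);return np.c_[np.cross(y,z),y,z]
E
python3 - <<'E'
from s3 import *
o=state();p0=np.array(o["eef_pos"]);R0=np.array(o["tool_rot"])
cs={n:camera(n) for n in("scene",)}
a=cv2.resize(cs["scene"]["image"][120:240,340:480,::-1],(700,600))
cv2.imwrite("pics/h1.png",a)
ob,u,_=G("J")
for s in(1,-1):
    R=toolR(u,45,s);p=tcp(ob+.002*u+[0,0,.003],R,.12);print("J",s,p,R.round(2).tolist());seg(p0,R0,p,R,15)
E
```

```text
t 22.35 p [0.5925 0.4139 0.1744] j [-11.8  63.3 -35.2  52.2  -3.7  99.7  37.3] F [-0.   0.4  0.3] g 85.1
J 1 [ 0.58041448 -0.04592891  0.10262992] [[0.0, 1.0, 0.0], [0.71, -0.01, 0.71], [0.71, 0.0, -0.71]]
rows 15 shift [-0.02 -0.77 -0.12] turn [-0.002  0.002 -0.836]
J -1 [ 0.58041448 -0.04592891  0.10262992] [[-0.0, -1.0, 0.0], [-0.71, 0.01, 0.71], [-0.71, -0.0, -0.71]]
rows 15 shift [-0.02 -0.77 -0.12] turn [ 0.679 -0.894  0.887]
```

View pics/h1.png

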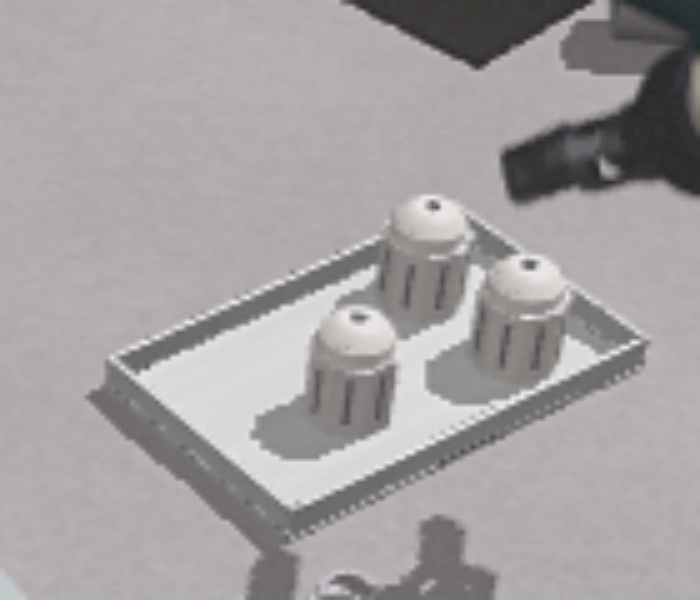

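Call:
send_rows --steps '[{"dx":-0.15,"dy":-0.77,"dz":0,"wx":0,"wy":0,"wz":-0.84,"jaw":85},{"dx":-0.1,"dy":-0.77,"dz":0,"wx":0,"wy":0,"wz":-0.84,"jaw":85},{"dx":-0.05,"dy":-0.77,"dz":0,"wx":0,"wy":0,"wz":-0.84,"jaw":85},{"dx":0,"dy":-0.77,"dz":0,"wx":0,"wy":0,"wz":-0.84,"jaw":85},{"dx":0,"dy":-0.77,"dz":0,"wx":0,"wy":0,"wz":-0.84,"jaw":85}]'

```text
t: 23.02
eef_pos: [0.58, 0.259, 0.1735]
tool_rot: [[-0.54, 0.648, -0.537], [0.455, 0.762, 0.461], [0.708, 0.004, -0.707]]
ft_force: [0.4, -0.0, -0.1]
grip_width: 0.0851
```

Call:
send_rows --steps '[{"dx":0,"dy":-0.77,"dz":0,"wx":0,"wy":0,"wz":-0.84,"jaw":85},{"dx":0,"dy":-0.77,"dz":0,"wx":0,"wy":0,"wz":-0.84,"jaw":85},{"dx":0,"dy":-0.77,"dz":0,"wx":0,"wy":0,"wz":-0.84,"jaw":85},{"dx":0,"dy":-0.77,"dz":0,"wx":0,"wy":0,"wz":-0.84,"jaw":85},{"dx":0,"dy":-0.77,"dz":0,"wx":0,"wy":0,"wz":-0.84,"jaw":85}]'

```text
t: 23.65
eef_pos: [0.58, 0.1049, 0.1736]
tool_rot: [[-0.295, 0.91, -0.29], [0.642, 0.414, 0.646], [0.708, 0.005, -0.706]]
ft_force: [-0.1, -0.9, -0.4]
grip_width: 0.0845
```

```bash
python3 - <<'E'
from s3 import *
o=state();p0=np.array(o["eef_pos"]);R0=np.array(o["tool_rot"])
ob,u,_=G("J");R=toolR(u,45,1);p=tcp(ob+.002*u+[0,0,.003],R,.12);seg(p0,R0,p,R,5)
E
```

```text
t 23.65 p [0.58   0.1049 0.1736] j [ 27.   43.7 -32.1  91.6 -20.4  70.4  33.9] F [-0.1 -0.9 -0.4] g 84.5
rows 5 shift [ 0.   -0.75 -0.35] turn [-0.004  0.009 -0.824]
```

Call:
send_rows --steps '[{"dx":0,"dy":-0.75,"dz":-0.1,"wx":0,"wy":0,"wz":-0.82,"jaw":85},{"dx":0,"dy":-0.75,"dz":-0.2,"wx":0,"wy":0,"wz":-0.82,"jaw":85},{"dx":0,"dy":-0.75,"dz":-0.3,"wx":0,"wy":0,"wz":-0.82,"jaw":85},{"dx":0,"dy":-0.75,"dz":-0.5,"wx":0,"wy":0,"wz":-0.82,"jaw":85},{"dx":0,"dy":-0.75,"dz":-0.65,"wx":0,"wy":0,"wz":-0.82,"jaw":85}]'

```text
t: 24.28
eef_pos: [0.5804, -0.0455, 0.1034]
tool_rot: [[-0.003, 1.0, 0.007], [0.707, -0.003, 0.707], [0.707, 0.007, -0.707]]
ft_force: [0.7, 0.2, -1.0]
grip_width: 0.0848
```

```bash
python3 - <<'E'
from s3 import *
o,u,s=G("J");R=toolR(u,45,1)
ob=state();c=camera("wrist");E=ext(c,ob);im=c["image"][...,::-1].copy()
p=proj(c,(lambda T:(T[:3,:3]@jarpts().T).T+T[:3,3])(lying(o[0],o[1],np.arctan2(u[1],u[0]),.028)),E)
cv2.polylines(im,[cv2.convexHull(p.astype(np.float32)).astype(int)],True,(0,255,0),1)
cv2.imwrite("pics/wJ.png",im)
plan(tcp(o+.002*u+[0,0,.003],R,0),R)
E
```

```text
t 24.27 p [ 0.5804 -0.0455  0.1034] j [ 41.4  45.3 -27.4  99.  -27.6  58.2  37.3] F [ 0.7  0.2 -1. ] g 84.8
t 24.32 d mm [  3.2  90.3 -80.6] w deg [ 0.1 -0.   0.4] | rows 3 shift [ 0.026  0.752 -0.672] turn [ 0.008 -0.     0.02 ]
```

View pics/wJ.png

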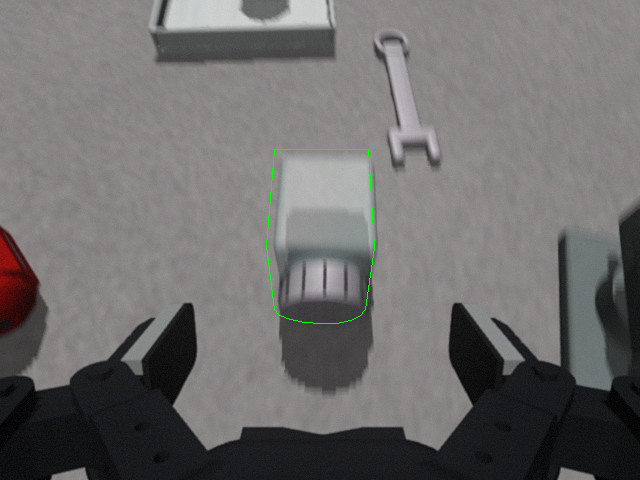

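Call:
send_rows --steps '[{"dx":0.03,"dy":0.8,"dz":-0.7,"wx":0,"wy":0,"wz":0,"jaw":85},{"dx":0.03,"dy":0.8,"dz":-0.7,"wx":0,"wy":0,"wz":0,"jaw":85},{"dx":0.02,"dy":0.5,"dz":-0.45,"wx":0,"wy":0,"wz":0,"jaw":80},{"dx":0,"dy":0.2,"dz":-0.18,"wx":0,"wy":0,"wz":0,"jaw":75},{"dx":0,"dy":0,"dz":0,"wx":0,"wy":0,"wz":0,"jaw":70}]'

```text
t: 24.95
eef_pos: [0.5826, 0.0486, 0.0218]
tool_rot: [[-0.003, 1.0, 0.002], [0.705, 0.001, 0.709], [0.709, 0.004, -0.705]]
ft_force: [0.6, -0.3, 0.4]
grip_width: 0.0701
```

```bash
python3 - <<'E'
from s3 import *
o,u,s=G("J");R=toolR(u,45,1);state()
plan(tcp(o+[0,.002,0]+.002*u+[0,0,.003],R,0),R)
E
```

```text
t 24.95 p [0.5826 0.0486 0.0218] j [ 35.1  52.1 -29.4 102.8 -30.1  45.1  38.3] F [ 0.6 -0.3  0.4] g 70.1
t 24.95 d mm [-1.8 -7.6 -4. ] w deg [-0.1  0.2 -0.4] | rows 1 shift [-0.044 -0.191 -0.099] turn [-0.022  0.036 -0.062]
```

Call:
send_rows --steps '[{"dx":-0.02,"dy":-0.17,"dz":-0.1,"wx":0,"wy":0,"wz":0,"jaw":70},{"dx":0,"dy":0,"dz":0,"wx":0,"wy":0,"wz":0,"jaw":40},{"dx":0,"dy":0,"dz":0,"wx":0,"wy":0,"wz":0,"jaw":40},{"dx":0,"dy":0,"dz":0,"wx":0,"wy":0,"wz":0,"jaw":40}]'

```text
t: 25.45
eef_pos: [0.5819, 0.041, 0.0175]
tool_rot: [[-0.003, 1.0, 0.003], [0.706, -0.0, 0.708], [0.708, 0.004, -0.706]]
ft_force: [0.0, -1.6, -0.2]
grip_width: 0.0554
```

```bash
sed -i 's/x,y,yaw,z,s=.5808,.0277/x,y,yaw,z,s=.5808,.0290/' h.py; python3 - <<'E'
from s3 import *
state();save_rel("J")
E
```

```text
t 25.45 p [0.5819 0.041  0.0175] j [ 35.6  52.5 -29.1 102.6 -29.8  45.2  38.7] F [ 0.  -1.6 -0.2] g 55.4
rel [[0.0, 0.7079, -0.7063, -0.001], [1.0, 0.0, 0.0, 0.0], [0.0, -0.7063, -0.7079, -0.0159], [0.0, 0.0, 0.0, 1.0]]
```

Call:
send_rows --steps '[{"dx":0,"dy":0,"dz":0.4,"wx":0,"wy":0,"wz":0,"jaw":40},{"dx":0,"dy":0,"dz":0.8,"wx":0,"wy":0,"wz":0,"jaw":40},{"dx":0,"dy":0,"dz":1,"wx":0,"wy":0,"wz":0,"jaw":40},{"dx":0,"dy":0,"dz":1,"wx":0,"wy":0,"wz":0,"jaw":40},{"dx":0,"dy":0,"dz":0.5,"wx":0,"wy":0,"wz":0,"jaw":40}]'

```text
t: 26.08
eef_pos: [0.5815, 0.0425, 0.168]
tool_rot: [[-0.006, 1.0, 0.002], [0.706, 0.002, 0.708], [0.708, 0.006, -0.706]]
ft_force: [-0.0, -0.6, -2.5]
grip_width: 0.0556
```

```bash
cat > s4.py <<'E'
from s3 import *
xy=tray2w(*JT,(.0,.075))
FW=-96.8
E
python3 - <<'E'
from s4 import *
from ik import ik
o=state();p0=np.array(o["eef_pos"]);R0=np.array(o["tool_rot"])
pf,Rf=goal(xy,.049,FW);print(xy,pf,Rf.round(2).tolist())
seg(p0,R0,pf+[0,0,.13],Rf,16)
q=np.array(o["joint_pos"])
from scipy.spatial.transform import Slerp
w=Rn.from_matrix(Rf@R0.T).as_rotvec()
for t in np.linspace(.2,1,5):
    b=ik(p0+(pf+[0,0,.13]-p0)*t,Rn.from_rotvec(w*t).as_matrix()@R0,[q],1);q=b[1];print(t,round(b[0],1),q.round(0))
b=ik(pf,Rf,[q],1);print(b[0],b[1].round(0))
E
```

```text
t 26.07 p [0.5815 0.0425 0.168 ] j [ 36.9  38.3 -31.1 102.3 -31.1  56.7  30.7] F [-0.  -0.6 -2.5] g 55.6
[ 0.5278803  -0.27152759] [ 0.52664117 -0.28191918  0.0370354 ] [[0.08, 0.99, -0.08], [0.7, -0.12, -0.7], [-0.71, 0.0, -0.71]]
rows 16 shift [-0.09 -0.51 -0.  ] turn [-0.936  0.057 -0.059]
0.2 0.0 [ 36.  30. -31. 103. -14.  55.  16.]
0.4 0.0 [ 34.  27. -31. 105.   6.  53.  -1.]
0.6000000000000001 0.0 [ 31.  26. -31. 109.  27.  54. -19.]
0.8 0.0 [ 29.  28. -31. 113.  50.  59. -38.]
1.0 0.0 [ 29.  33. -31. 117.  70.  69. -55.]
4.236279828786403e-08 [ 29.  47. -31. 119.  82.  68. -70.]
```

Call:
send_rows --steps '[{"dx":-0.09,"dy":-0.5,"dz":0.1,"wx":-0.94,"wy":0.06,"wz":-0.06,"jaw":40},{"dx":-0.09,"dy":-0.5,"dz":0.1,"wx":-0.94,"wy":0.06,"wz":-0.06,"jaw":40},{"dx":-0.09,"dy":-0.5,"dz":0,"wx":-0.94,"wy":0.06,"wz":-0.06,"jaw":40},{"dx":-0.09,"dy":-0.5,"dz":0,"wx":-0.94,"wy":0.06,"wz":-0.06,"jaw":40},{"dx":-0.09,"dy":-0.5,"dz":0,"wx":-0.94,"wy":0.06,"wz":-0.06,"jaw":40}]'

```text
t: 26.7
eef_pos: [0.5622, -0.0583, 0.1731]
tool_rot: [[0.04, 0.999, -0.011], [0.957, -0.035, 0.289], [0.288, -0.022, -0.957]]
ft_force: [-0.8, 0.7, -3.3]
grip_width: 0.0555
```

Call:
send_rows --steps '[{"dx":-0.09,"dy":-0.5,"dz":0,"wx":-0.94,"wy":0.06,"wz":-0.06,"jaw":40},{"dx":-0.09,"dy":-0.5,"dz":0,"wx":-0.94,"wy":0.06,"wz":-0.06,"jaw":40},{"dx":-0.09,"dy":-0.5,"dz":0,"wx":-0.94,"wy":0.06,"wz":-0.06,"jaw":40},{"dx":-0.09,"dy":-0.5,"dz":0,"wx":-0.94,"wy":0.06,"wz":-0.06,"jaw":40},{"dx":-0.09,"dy":-0.5,"dz":0,"wx":-0.94,"wy":0.06,"wz":-0.06,"jaw":40}]'

```text
t: 27.32
eef_pos: [0.5443, -0.1579, 0.173]
tool_rot: [[0.072, 0.997, -0.041], [0.977, -0.079, -0.197], [-0.199, -0.025, -0.98]]
ft_force: [-0.0, 0.3, -4.0]
grip_width: 0.0552
```

```bash
python3 - <<'E'
from s4 import *
o=state();p0=np.array(o["eef_pos"]);R0=np.array(o["tool_rot"])
pf,Rf=goal(xy,.049,FW)
seg(p0,R0,pf+[0,0,.13],Rf,6)
E
```

```text
t 27.32 p [ 0.5443 -0.1579  0.173 ] j [ 10.9  23.3  -5.6 106.9  17.4  52.4  -9.6] F [-0.   0.3 -4. ] g 55.2
rows 6 shift [-0.07 -0.52 -0.02] turn [-0.928  0.052 -0.05 ]
```

Call:
send_rows --steps '[{"dx":-0.07,"dy":-0.52,"dz":-0.02,"wx":-0.93,"wy":0.05,"wz":-0.05,"jaw":40},{"dx":-0.07,"dy":-0.52,"dz":-0.02,"wx":-0.93,"wy":0.05,"wz":-0.05,"jaw":40},{"dx":-0.07,"dy":-0.52,"dz":-0.02,"wx":-0.93,"wy":0.05,"wz":-0.05,"jaw":40},{"dx":-0.07,"dy":-0.52,"dz":-0.02,"wx":-0.93,"wy":0.05,"wz":-0.05,"jaw":40},{"dx":-0.07,"dy":-0.52,"dz":-0.02,"wx":-0.93,"wy":0.05,"wz":-0.05,"jaw":40}]'

```text
t: 27.95
eef_pos: [0.5307, -0.2616, 0.1688]
tool_rot: [[0.084, 0.994, -0.074], [0.768, -0.112, -0.63], [-0.635, -0.004, -0.773]]
ft_force: [0.4, 1.2, -3.3]
grip_width: 0.0557
```

Call:
send_rows --steps '[{"dx":-0.07,"dy":-0.52,"dz":-0.02,"wx":-0.93,"wy":0.05,"wz":-0.05,"jaw":40},{"dx":0,"dy":0,"dz":0,"wx":0,"wy":0,"wz":0,"jaw":40}]'

```text
t: 28.2
eef_pos: [0.5272, -0.2818, 0.1666]
tool_rot: [[0.082, 0.993, -0.083], [0.705, -0.116, -0.7], [-0.705, -0.001, -0.71]]
ft_force: [-0.3, 0.8, -3.6]
grip_width: 0.0557
```

```bash
python3 - <<'E'
from s4 import *
o=state();pf,Rf=goal(xy,.049,FW);plan(pf,Rf)
cs={n:camera(n) for n in("scene","wrist","top")}
a=cs["scene"]["image"][220:350,90:260,::-1];b=cs["wrist"]["image"][...,::-1]
cv2.imwrite("pics/k1.png",cv2.resize(np.hstack([cv2.resize(a,(628,480)),b]),(800,303)))
E
```

```text
t 28.2 p [ 0.5272 -0.2818  0.1666] j [ -4.5  30.    9.6 111.8  51.8  54.8 -40. ] F [-0.3  0.8 -3.6] g 55.7
t 28.2 d mm [-6.000e-01 -1.000e-01 -1.296e+02] w deg [-0.1 -0.1 -0.1] | rows 4 shift [-0.003 -0.001 -0.81 ] turn [-0.006 -0.003 -0.005]
```

View pics/k1.png

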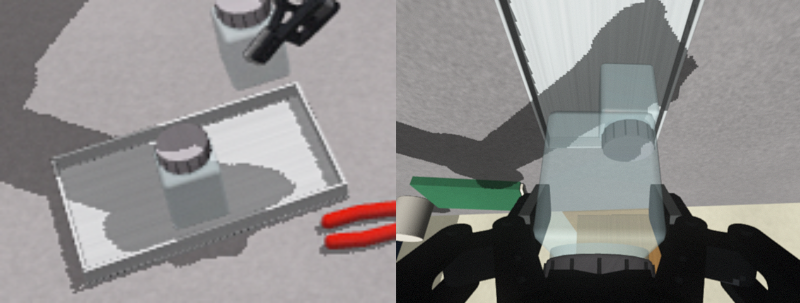

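Call:
send_rows --steps '[{"dx":0,"dy":0,"dz":-0.8,"wx":0,"wy":0,"wz":0,"jaw":40},{"dx":0,"dy":0,"dz":-0.8,"wx":0,"wy":0,"wz":0,"jaw":40},{"dx":0,"dy":0,"dz":-0.7,"wx":0,"wy":0,"wz":0,"jaw":40},{"dx":0,"dy":0,"dz":-0.4,"wx":0,"wy":0,"wz":0,"jaw":40},{"dx":0,"dy":0,"dz":0,"wx":0,"wy":0,"wz":0,"jaw":40}]'

```text
t: 28.98
eef_pos: [0.5284, -0.2828, 0.0602]
tool_rot: [[0.084, 0.993, -0.081], [0.704, -0.117, -0.7], [-0.705, 0.002, -0.709]]
ft_force: [-0.1, -0.7, -1.8]
grip_width: 0.0552
```

```bash
python3 - <<'E'
from s4 import *
o=state();pf,Rf=goal(xy,.049,FW);plan(pf,Rf)
E
```

```text
t 28.98 p [ 0.5284 -0.2828  0.0602] j [ -5.4  40.9  10.9 112.6  56.8  46.9 -51.1] F [-0.1 -0.7 -1.8] g 55.2
t 28.98 d mm [ -1.8   0.9 -23.1] w deg [-0.1  0.1 -0.1] | rows 1 shift [-0.045  0.022 -0.579] turn [-0.014  0.021 -0.016]
```

Call:
send_rows --steps '[{"dx":-0.03,"dy":0.02,"dz":-0.2,"wx":0,"wy":0,"wz":0,"jaw":40},{"dx":0,"dy":0,"dz":-0.15,"wx":0,"wy":0,"wz":0,"jaw":40},{"dx":0,"dy":0,"dz":-0.07,"wx":0,"wy":0,"wz":0,"jaw":40},{"dx":0,"dy":0,"dz":0,"wx":0,"wy":0,"wz":0,"jaw":40}]'

```text
t: 29.48
eef_pos: [0.5274, -0.2822, 0.0438]
tool_rot: [[0.085, 0.993, -0.08], [0.704, -0.117, -0.701], [-0.705, 0.003, -0.709]]
ft_force: [-0.2, 0.2, -2.0]
grip_width: 0.0556
```

Call:
send_rows --steps '[{"dx":0,"dy":0,"dz":-0.03,"wx":0,"wy":0,"wz":0,"jaw":40},{"dx":0,"dy":0,"dz":0,"wx":0,"wy":0,"wz":0,"jaw":40}]'

```text
t: 29.72
eef_pos: [0.5274, -0.2822, 0.0427]
tool_rot: [[0.085, 0.993, -0.08], [0.704, -0.117, -0.701], [-0.705, 0.003, -0.709]]
ft_force: [-0.4, 0.7, -2.6]
grip_width: 0.0554
```

Call:
send_rows --steps '[{"dx":0,"dy":0,"dz":-0.05,"wx":0,"wy":0,"wz":0,"jaw":40},{"dx":0,"dy":0,"dz":-0.04,"wx":0,"wy":0,"wz":0,"jaw":40},{"dx":0,"dy":0,"dz":0,"wx":0,"wy":0,"wz":0,"jaw":40}]'

```text
t: 30.1
eef_pos: [0.5272, -0.2822, 0.0389]
tool_rot: [[0.085, 0.993, -0.08], [0.704, -0.117, -0.701], [-0.705, 0.003, -0.709]]
ft_force: [0.3, -0.5, -2.8]
grip_width: 0.0553
```

Call:
send_rows --steps '[{"dx":0,"dy":0,"dz":-0.025,"wx":0,"wy":0,"wz":0,"jaw":40},{"dx":0,"dy":0,"dz":0,"wx":0,"wy":0,"wz":0,"jaw":40}]'

```text
t: 30.35
eef_pos: [0.5274, -0.2822, 0.0385]
tool_rot: [[0.085, 0.993, -0.08], [0.703, -0.117, -0.701], [-0.706, 0.003, -0.708]]
ft_force: [-1.1, 2.1, 2.6]
grip_width: 0.0555
```

Call:
send_rows --steps '[{"dx":0,"dy":0,"dz":0,"wx":0,"wy":0,"wz":0,"jaw":60},{"dx":0,"dy":0,"dz":0,"wx":0,"wy":0,"wz":0,"jaw":66},{"dx":0,"dy":0,"dz":0,"wx":0,"wy":0,"wz":0,"jaw":70},{"dx":0.03,"dy":0.3,"dz":0.3,"wx":0,"wy":0,"wz":0,"jaw":72},{"dx":0.06,"dy":0.6,"dz":0.6,"wx":0,"wy":0,"wz":0,"jaw":72}]'

```text
t: 30.98
eef_pos: [0.5301, -0.246, 0.0745]
tool_rot: [[0.085, 0.993, -0.083], [0.703, -0.118, -0.701], [-0.706, 0.001, -0.708]]
ft_force: [-0.1, 0.9, 0.0]
grip_width: 0.0718
```

Call:
send_rows --steps '[{"dx":0.08,"dy":0.7,"dz":0.7,"wx":0,"wy":0,"wz":0,"jaw":72},{"dx":0.08,"dy":0.7,"dz":0.8,"wx":0,"wy":0,"wz":0,"jaw":72},{"dx":0,"dy":0.6,"dz":0.8,"wx":0,"wy":0,"wz":0,"jaw":80},{"dx":-0.3,"dy":0.5,"dz":0.8,"wx":0,"wy":0,"wz":0,"jaw":80},{"dx":-0.3,"dy":0.3,"dz":0.5,"wx":0,"wy":0,"wz":0,"jaw":80}]'

```text
t: 31.6
eef_pos: [0.5137, -0.132, 0.2202]
tool_rot: [[0.085, 0.993, -0.077], [0.705, -0.114, -0.7], [-0.704, 0.005, -0.71]]
ft_force: [0.3, 0.6, -1.1]
grip_width: 0.0802
```

```bash
python3 - <<'E'
from h import *
state()
cs={n:camera(n) for n in("top","scene")}
cv2.imwrite("pics/z_scene.png",cs["scene"]["image"][...,::-1]);cv2.imwrite("pics/z_top.png",cs["top"]["image"][...,::-1])
T={"hubB":("hub_1",(*tray2w(*HT,(-.036,.068)),0),.036,HT),"hubA":("hub_1",(*tray2w(*HT,(.035,.072)),0),.036,HT),"hub3":("hub_1",(.52,.337,0),.036,HT),"jar1":("jar_1",(*tray2w(*JT,(0,.075)),-.12),.049,JT),"jar2":("jar_1",(.543,-.36,-.15),.049,JT)}
for k,(cl,x0,z,tr) in T.items():
    for n in cs:
        c=cs[n];E=ext(c);m=best_mask(n,cl,c,E,[x0[0],x0[1],z])
        if m is None: print(k,n,None);continue
        f=fit([(c,E,m)],hubpts() if cl=="hub_1" else jarpts(),x0,z,upright)
        y=np.radians(tr[1]);d=f[0][:2]-tr[0];print(k,n,f[0].round(3),round(f[1],3),"local",np.round([np.cos(y)*d[0]+np.sin(y)*d[1],-np.sin(y)*d[0]+np.cos(y)*d[1]],3))
E
```

```text
t 31.6 p [ 0.5137 -0.132   0.2202] j [-15.8  24.2   3.8 111.7  44.1  68.6 -44.7] F [ 0.3  0.6 -1.1] g 80.2
hubB top [ 0.462  0.435 -0.142] 0.005 local [-0.037  0.068]
hubB scene [0.46  0.434 0.356] 0.016 local [-0.039  0.067]
hubA top [ 0.533  0.445 -0.153] 0.006 local [0.035 0.075]
hubA scene [ 0.529  0.448 -0.034] 0.022 local [0.031 0.077]
hub3 top [0.521 0.336 0.019] 0.006 local [ 0.018 -0.034]
hub3 scene [0.519 0.337 0.235] 0.007 local [ 0.015 -0.033]
jar1 top [ 0.527 -0.27  -0.121] 0.015 local [-0.001  0.077]
jar1 scene [ 0.524 -0.271 -0.173] 0.022 local [-0.004  0.075]
jar2 top [ 0.544 -0.358 -0.125] 0.012 local [ 0.027 -0.009]
jar2 scene [ 0.542 -0.361 -0.171] 0.016 local [ 0.024 -0.012]
```

View pics/z_scene.png

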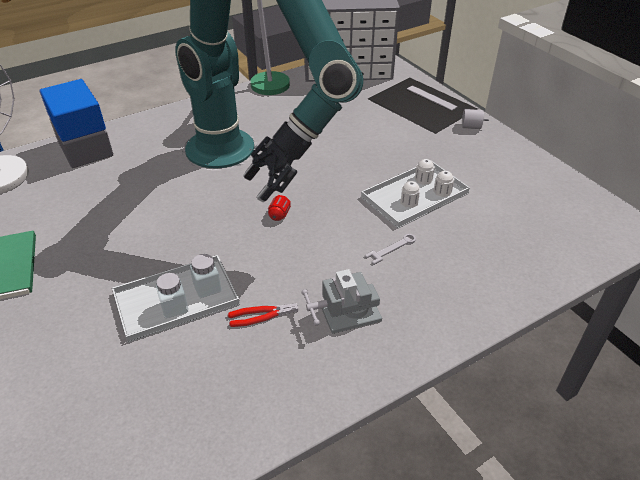

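View pics/z_top.png

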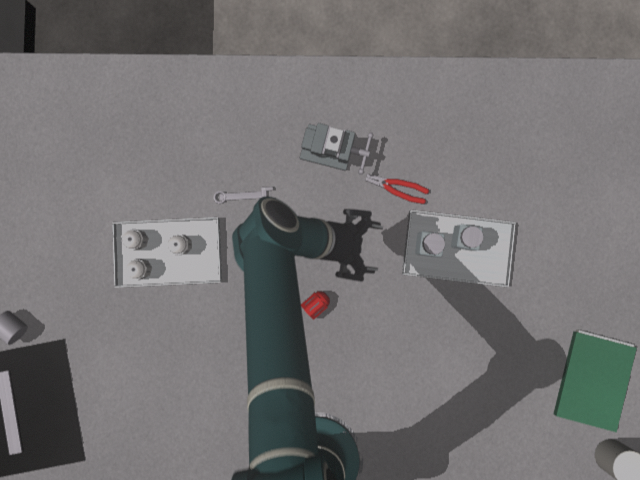

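All three hubs stand at (134,238), (138,268) and (179,243) in the top view, and both jars at (433,243) and (471,236). The pliers, spanner and red hub are where they were, and the arm is clear. Handing in.

```bash
python3 -c "
from cell import sign_off
print(sign_off())"
```

```text
the job is handed in; nothing more can be done
None
```

The job is handed in. Both fallen hubs and the fallen jar now stand upright, nose or cap up, in the trays that hold their own kind. It took 31.6 s of the 72 s allowed; the hand-in reports no verdict.

**How it went:** I gripped each piece with the tool tilted 45°, turned it upright in the air, and lowered it until the wrist felt light contact. That was about 5 N for the hubs, and for the jar a change of about 5 N as the tray took its weight. The first hub's placement had to be re-planned partway, because the tool direction I first chose ran close to two joint limits. The other two pieces went as planned.

**Last checks**, fitted in the top and scene pictures, in tray coordinates (limits ±65 mm in x, ±115 mm in y):

| Piece | x (mm) | y (mm) |
|---|---|---|
| Placed hub, near side | -37 | 68 |
| Placed hub, far side | 35 | 75 |
| Standing hub (hub_3) | 18 | -34 |
| Placed jar | -1 | 77 |
| Standing jar (jar_2) | 27 | -9 |

- **Agreement:** the table gives the top-camera values. The scene camera agreed to about 4 mm.
- **Left alone:** the standing hub and jar measured within about 2 mm of their starting places. By eye, the pliers, spanner, vise and red look-alike had not moved.
- **Not measured:** I judged uprightness by eye and from those fits, which assume upright pieces on the tray floor; neither tilt nor height was measured directly. The arm was clear of everything at hand-in.
- **One check failed:** a wrist-camera fit of the first hub gave a nonsense result, so I ignored it and went by the overlay in the picture.

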